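# Pack the sampling case and shut its lid

## Robot

A 6-joint arm with a two-finger parallel gripper is mounted at the origin on a cart in front of the work surface, level with it; the furniture and walls round the work are solid. World frame = base frame: x ahead of the robot, y to its left, z up, the work surface at z = 0. Lengths are in mm, angles in rad, forces in N, time in s.
With the tool pointing down it reaches from about 350 to 975 mm from the base axis. Payload 7.1 kg.
Tool frame: the origin (TCP) lies between the finger pads; the fingertips stand 8 mm ahead of it and the grasp point (between the pads) lies 11 mm behind it (ctrl.tips_ahead is the distance from the TCP to the fingertips, in mm); y points along the fingers, z is the direction in which the jaws open and shut, and the axes are right-handed (so a half turn about y gives the same grasp; the last joint's range is limited). The gripper opens to 88 mm and grips with 3 to 60 N. Pads are 20 mm wide; open, the fingers measure 115 mm over their backs; the gripper's body (75 mm by 178 mm) begins 61 mm behind the grasp point.
Start: joints at [-1.245, 0.423, 1.63, -0, 1.089, -0.019], TCP at [211.272, -588.191, 230.675] pointing down, gripper open.
Joint ranges: [-3, 3], [-0.9, 2.11], [0.09, 2.58], [-1.31, 4.45], [0.11, 2.69], [-2.54, 2.54]. Speed limits (rad/s): [2.39, 2.39, 3.01, 3.14, 3.14, 3.14].

## Interface

Orientations are given as a rotation vector (axis times angle).
In Python, from workcell import ctrl gives the robot as it stands.
- The arm moves only by the shell command python3 -m creep 'ROWS'. ROWS is JSON, a list of rows, each an object of numbers: "tx", "ty", "tz": the shift along the world's x, y, z in mm; "rx", "ry", "rz": the turn, a rotation vector about the world's x, y, z in rad; "fingers": the closure in counts, from 0 (fully open) to 255 (shut). A call has 1 to 10 rows; each row is the pose to reach, as a shift and turn from the pose commanded when the call began; what a row does not reach only later rows make up. A row lasts 1/8 s, in which the tool goes at most 62.5 mm and 10.7 degrees, less where a joint would pass 70% of its speed; a pose out of reach is approached as far as the arm can. A call with a gripper value outside its range is refused whole. The fingers move at their own pace and stop on an object; the grip force is fixed at half the most. Time passes only in rows, so rows that repeat a pose let the fingers close. It gives the time, the measured TCP pose, the force and the opening at its end, in the units of the state.
- ctrl.get_obs(): the state, without advancing time (a new reading comes with each control period).
- ctrl.get_image(name): name is "scene" or "top" or "wrist"; returns a dict with "pixels" (400x640x3 uint8, blue, green, red), "intrinsics" (3x3 intrinsics, pixels), "rvec" (rotation vector, rad) and "tvec" (3), from world to camera coordinates, as OpenCV has them. Camera axes: x right, y down, z forward; pixel columns grow to the right and rows downward; lengths in mm; the calibration is good to about 2 mm. A picture is of the moment at which its call begins. There is no depth.
- ctrl.close_job(): hands the job in, once; it reports no verdict.
The state is a dict: "t": time; "qpos": joint angles; "qvel": joint speeds; "joint_torque": joint torques, N m; "ee_pos": TCP position; "orientation": TCP orientation; "ft_force": force on the tool from outside, world axes, zero at the start; "moment": the same for the moment, N m; "width": finger opening in mm.
Only numpy, scipy, OpenCV 4.12 (cv2) and the standard library are available. Lean on these libraries where they do the work, as an engineer would, in place of code of your own. Each camera call takes 0.05 s, during which the arm holds its last target.

## Task

Pack the open grey sampling case for the next round: lay the pipette in the long trough at the front, the marker pen along its bay and the roll of tape flat on the raised block, and put all the blue dishes in the case as one upright stack on the dish seat, each nested fully down in the one below. When everything lies below the rim, swing the lid down until it is fully shut; leave the tip box, the timer and the beaker where they are.

Things in the scene. Friction and masses are not known exactly. Their poses are not given: they have to be found in the camera images.
- case: grey instrument case, fixed, open on top, outside 204 (x) x 338 (y) x 90 mm high, walls 4, floor 5 mm. Origin: centre of the underside; x points away from the robot to the hinge side, y left. Black ribs 10 mm above the floor divide it: trough in front (x -98 to -4 mm); behind (x 2 to 98 mm) from right to left pen bay, dish seat, tape block. Handle and clasps on the front stand out 17 mm, unused.
- case_trough (a point): centre of the pipette trough, on the case floor (5 mm above the worktop); trough 94 mm wide (x), 330 mm long (y). Axes as the case.
- case_dish_seat (a point): centre of the dish seat, on the case floor. The seat is a square recess 56 (x) x 61 (y) mm between the 10 mm ribs.
- case_tape_bay (a point): middle of the flat top of the black foam block for the tape, 40 mm above the worktop, 50 mm below the rim; set the centre of the roll here. The block is 96 mm (x) by 77 mm (y), beside the left wall, with a 5 mm lip along its front edge; between it and the dish seat is a 23 mm gap for fingers.
- case_pen_bay (a point): point on the case floor in the middle of the pen bay's length, 40 mm behind its front rib; the bay is 96 mm (x) by 155 mm (y, the pen lies along it).
- case_rim (a point): centre of the case's mouth at the height of the rim, 90 mm above the worktop and 85 mm above the case floor.
- case_lid (a joint): lid angle in rad: 0 fully shut, grows as it opens, 1.57 upright, stop at 1.95 (leaning back away from the robot). It starts open. The hinge is stiff: the lid stays wherever it is left and takes 2 to 4 N at the free edge to swing; there is no latch to work.
- lid_hinge (a point): middle of the hinge line of the lid, which runs along the case's y, on the rear (+x) rim 90 mm above the worktop.
- lid_edge (a point): middle of the lid's free edge, on the outer face (on top when shut). The lid is a plate 204 mm from hinge to edge, 338 mm wide, 8 mm thick, 250 g; a lip 70 mm wide, 5 mm thick sticks out 11 mm beyond the edge. Axes turn with the lid: z is the outward normal, x points to the hinge.
- dish_1: blue tapered plastic dish, open side up: rim 62 mm across (upright over its top 3.5 mm), foot 36 mm across, 38 mm high, wall 2.4 mm, flat inner floor 14 mm above its underside, 45 g. Origin: centre of the underside, z up. All alike: nested, one sits centred with its foot on the lower one's inner floor, 14 mm higher. May be absent (None): 2 to 4 are there.
- dish_2: blue tapered plastic dish, open side up: rim 62 mm across (upright over its top 3.5 mm), foot 36 mm across, 38 mm high, wall 2.4 mm, flat inner floor 14 mm above its underside, 45 g. Origin: centre of the underside, z up. All alike: nested, one sits centred with its foot on the lower one's inner floor, 14 mm higher. May be absent (None): 2 to 4 are there.
- dish_3: blue tapered plastic dish, open side up: rim 62 mm across (upright over its top 3.5 mm), foot 36 mm across, 38 mm high, wall 2.4 mm, flat inner floor 14 mm above its underside, 45 g. Origin: centre of the underside, z up. All alike: nested, one sits centred with its foot on the lower one's inner floor, 14 mm higher. May be absent (None): 2 to 4 are there.
- dish_4: blue tapered plastic dish, open side up: rim 62 mm across (upright over its top 3.5 mm), foot 36 mm across, 38 mm high, wall 2.4 mm, flat inner floor 14 mm above its underside, 45 g. Origin: centre of the underside, z up. All alike: nested, one sits centred with its foot on the lower one's inner floor, 14 mm higher. May be absent (None): 2 to 4 are there.
- tape: roll of white tape lying flat, 53 mm outside diameter, 19 mm high, hole in the middle, 50 g. Origin: centre of the underside, z up.
- pen: felt marker pen with a black cap lying on its side, 134 mm long, 12 mm wide and high, 12 g, does not roll. Origin: underside, middle of its length; y runs along the pen, z up.
- pipette: pipette lying on its side, 270 mm long (its y), 59 mm wide over all (x), 34 mm high, 85 g. Origin: underside, middle of its outline; z up. The thick body to grip is 30 mm high, from y = -109 to 20 mm, at most 32 mm wide about x = -14 mm; thin nose to +y, push button to -y; a finger hook at y = -98 mm sticks out to x = +30 mm.
- tip_box: bystander: blue pipette tip box with clear lid, 90 x 122 x 90 mm, loose. Origin: underside.
- timer: bystander: white timer 64 x 66 x 19 mm, loose. Origin: underside.
- beaker: bystander: clear beaker 67 mm across, 83 mm high, loose. Origin: underside.
Mind the look-alikes: they are no part of the job. What is shaped like the dish_2 but turquoise is not meant. Leave any brown look-alike of the dish_3 alone.

How it is judged:
By the outcome, as a careful person would: the job done as asked, in the order asked, and still so for the second after the job is handed in, with the robot touching nothing.
Of dish_1, dish_2, dish_3, dish_4 only 2 to 4 are there at a start; the rules pass over those that are not, and their reading is None.
At some moment in a run one of dish_1, dish_2, dish_3, dish_4, pipette, pen may be knocked a few centimetres aside while the robot is not near it.
It also fails if it takes over 210 s, if anything falls off the work surface, if the arm or the gripper's body presses on something with over 40 N, if the wrist force passes 120 N, or if a joint passes its speed limit or range.

## Working session

There is one attempt and no reset: what is moved stays moved. The work goes in short steps, Python scripts to look and compute and a shell command to move; the robot and the scene stay as the last step left them, time stands still between calls to the robot, and variables do not carry over. Pictures are saved under pics/ and viewed, and the job is handed in when it is done.

```bash
ls; mkdir -p pics; cat > h.py <<'E'
import numpy as np, cv2
from workcell import ctrl
def get(name):
    d=ctrl.get_image(name); return d
def cam(d):
    K=np.array(d["intrinsics"],float);R=cv2.Rodrigues(np.array(d["rvec"],float))[0];t=np.array(d["tvec"],float).ravel()
    return K,R,t
def ray(d,u,v):
    K,R,t=cam(d);c=-R.T@t;r=R.T@np.linalg.inv(K)@np.array([u,v,1.]);return c,r/np.linalg.norm(r)
def onz(d,u,v,z):
    c,r=ray(d,u,v);return c+r*(z-c[2])/r[2]
def proj(d,p):
    K,R,t=cam(d);q=K@(R@np.array(p,float)+t);return q[:2]/q[2]
def save(d,n,crop=None,s=1):
    im=np.array(d["pixels"]).copy()
    if crop: u0,v0,u1,v1=crop; im=im[v0:v1,u0:u1]
    if s!=1: im=cv2.resize(im,None,fx=s,fy=s,interpolation=cv2.INTER_CUBIC)
    cv2.imwrite("pics/"+n+".png",im)
E
python3 - <<'E'
from h import *
import pickle
for n in ["scene","top","wrist"]:
    d=get(n);save(d,n+"0");pickle.dump(d,open(n+"0.pkl","wb"))
    c,r=ray(d,320,200);print(n,c.round(),r.round(2))
o=ctrl.get_obs();print(o)
E
```

```text
pics
scene [ 305. -457.  868.] [ 0.31  0.53 -0.79]
top [ 483.   62. 1150.] [ 0.11  0.02 -0.99]
wrist [ 286. -562.  385.] [-0.28 -0.09 -0.96]
{'t': 0.15, 'qpos': array([-1.24500810e+00,  4.23702986e-01,  1.63049308e+00, -2.30230310e-06,
        1.08861481e+00, -1.89978064e-02]), 'qvel': array([-0.00206932, -0.00291537, -0.00347253, -0.0016905 , -0.00077493,
        0.00067072]), 'joint_torque': array([ 1.08458894e-04, -5.44983959e+01, -2.73919415e+01,  6.43635518e-02,
        2.05736049e-02, -7.09902724e-05]), 'ee_pos': array([ 211.13653591, -587.80746927,  230.06513237]), 'orientation': array([-0.35439208,  2.03543694, -2.03295172]), 'ft_force': array([0.05117265, 0.31845693, 0.28157705]), 'moment': array([-0.03307628, -0.00729325,  0.01295949]), 'width': 87.53165091015507}
```

View pics/scene0.png

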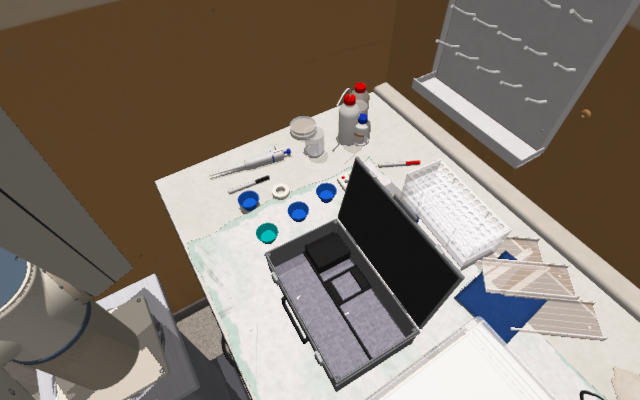

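View pics/top0.png

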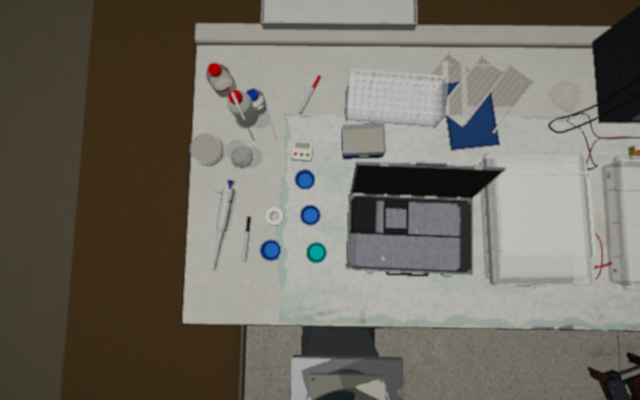

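View pics/wrist0.png

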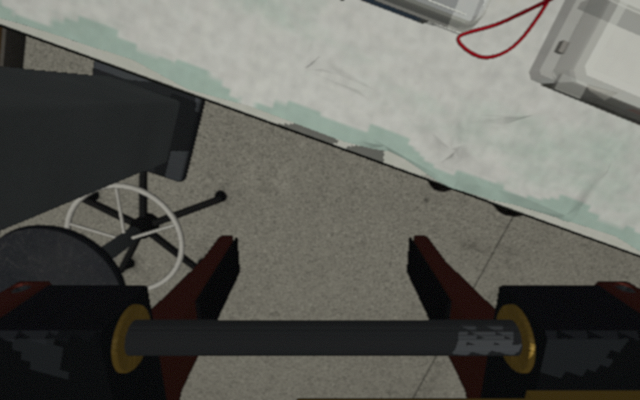

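Top view: blue dishes at (305,179), (311,215) and (270,250). The turquoise look-alike is at (316,252). Tape (274,215), pen (248,240), pipette (225,222), case centred around (410,235) with the lid leaning back.

```bash
python3 - <<'E'
from h import *
import pickle
for n in ["top","scene"]:
    d=pickle.load(open(n+"0.pkl","rb"));im=np.array(d["pixels"]);print(n,d["intrinsics"][0])
    hsv=cv2.cvtColor(im,cv2.COLOR_BGR2HSV)
    m=cv2.inRange(hsv,(95,130,60),(125,255,255))
    cs,_=cv2.findContours(m,cv2.RETR_EXTERNAL,cv2.CHAIN_APPROX_NONE)
    for c in cs:
        if cv2.contourArea(c)<60: continue
        x,y,w,h=cv2.boundingRect(c);M=cv2.moments(c);u,v=M["m10"]/M["m00"],M["m01"]/M["m00"]
        print("blue",round(u),round(v),w,h,onz(d,u,v,38).round(), "bbox c z38",onz(d,x+w/2-.5,y+h/2-.5,38).round())
d=pickle.load(open("top0.pkl","rb"));save(d,"topA",(180,130,380,290),4)
d=pickle.load(open("top0.pkl","rb"));save(d,"topB",(330,150,520,290),4)
d=pickle.load(open("scene0.pkl","rb"));save(d,"sceneA",(200,120,400,270),4)
E
```

```text
top [386.528635     0.         322.65841037]
blue 270 250 19 19 [456. 224.  38.] bbox c z38 [456. 224.  38.]
blue 310 215 19 18 [558. 112.  38.] bbox c z38 [559. 111.  38.]
blue 305 179 18 18 [662. 129.  38.] bbox c z38 [664. 129.  38.]
blue 475 129 50 54 [ 818. -370.   38.] bbox c z38 [ 840. -363.   38.]
blue 253 94 11 11 [918. 289.  38.] bbox c z38 [917. 291.  38.]
scene [368.1766209    0.         322.28121568]
blue 498 308 91 70 [ 811. -386.   38.] bbox c z38 [ 816. -388.   38.]
blue 298 211 20 20 [554. 106.  38.] bbox c z38 [553. 104.  38.]
blue 248 200 21 20 [453. 216.  38.] bbox c z38 [452. 215.  38.]
blue 326 192 20 20 [657. 122.  38.] bbox c z38 [655. 121.  38.]
blue 362 118 9 11 [934. 331.  38.] bbox c z38 [935. 333.  38.]
```

View pics/topA.png

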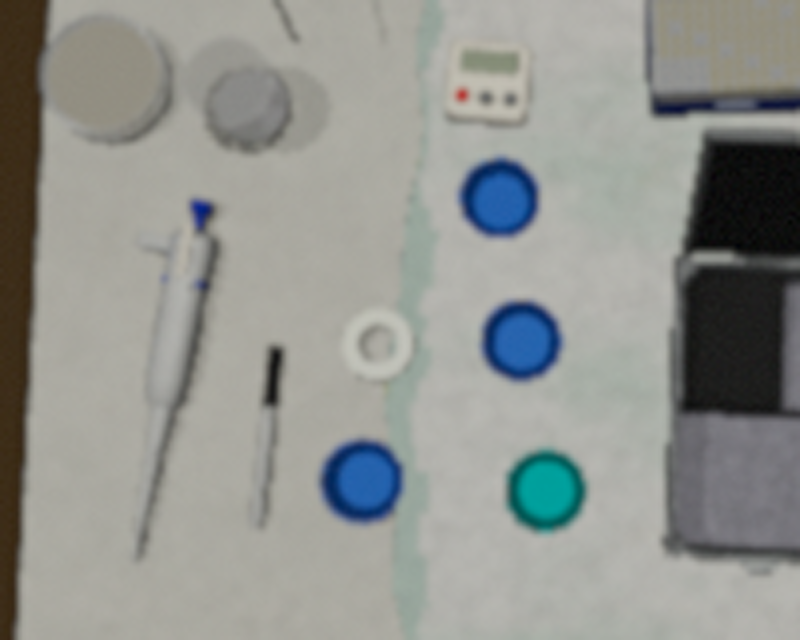

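View pics/topB.png

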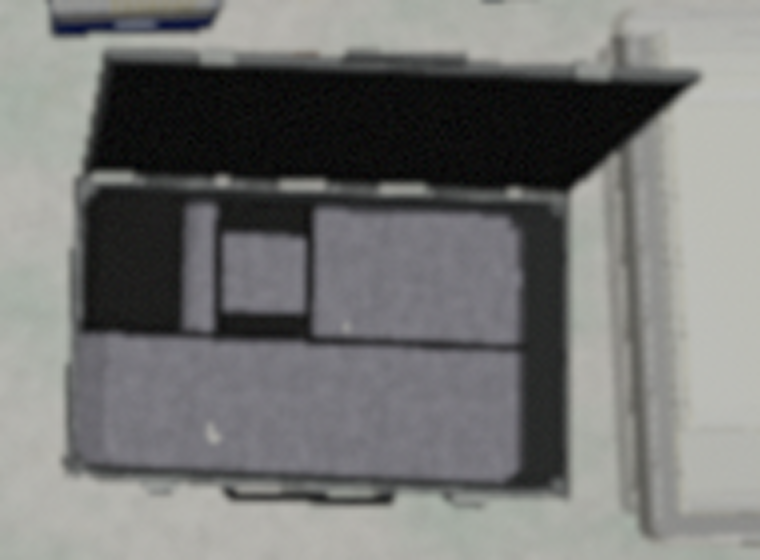

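View pics/sceneA.png

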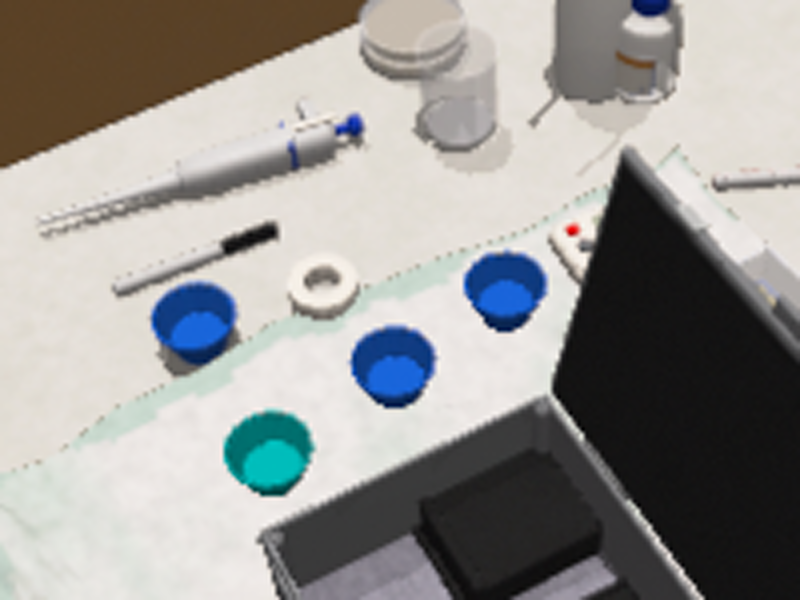

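```bash
cat >> h.py <<'E'
def tool():
    o=ctrl.get_obs();R=cv2.Rodrigues(np.array(o["orientation"],float))[0]
    print("t",round(o["t"],2),"tcp",np.round(o["ee_pos"],1),"y(finger)",R[:,1].round(3),"z(jaw)",R[:,2].round(3),"w",round(o["width"],1),"F",np.round(o["ft_force"],1),"q",np.round(o["qpos"],2))
E
python3 - <<'E'
from h import *
import pickle
tool()
d=pickle.load(open("top0.pkl","rb"));im=np.array(d["pixels"])
def P(u,v,z,o=(330,150)): return onz(d,o[0]+(u+.5)/4-.5,o[1]+(v+.5)/4-.5,z)
cs=[P(68,462,90),P(567,493,90),P(567,192,90),P(82,180,90)]
print("rim FL FR RR RL",[c.round() for c in cs])
f=cs
print("front len",np.linalg.norm(f[0]-f[1]),"rear",np.linalg.norm(f[2]-f[3]),"sides",np.linalg.norm(f[1]-f[2]),np.linalg.norm(f[0]-f[3]),"ctr",np.mean(f,0))
print("seat corners",[P(*q,15).round() for q in [(222,312),(305,315),(307,235),(222,233)]])
print("ribs at long divider z15",P(80,333,15).round(),P(520,347,15).round())
print("lid top edge L,R at z 280:",P(105,55,280).round(),P(698,72,280).round())
A=(180,130)
for n,u,v,z in [("tape",377,345,19),("pentip",260,525,6),("pencap",276,348,6),("pipnose",138,558,8),("pipbutton",202,212,15),("bodyfront",163,400,15),("bodyrear",200,240,15),("hook",142,240,15)]:
    print(n,P(u,v,z,A).round())
d2=pickle.load(open("scene0.pkl","rb"))
for p in [(662,129,38),(558,112,38),(456,224,38)]: print(proj(d2,p))
E
```

```text
t 0.15 tcp [ 211.1 -587.8  230.1] y(finger) [-0.     0.001 -1.   ] z(jaw) [ 0.338 -0.941 -0.001] w 87.5 F [0.1 0.3 0.3] q [-1.25  0.42  1.63 -0.    1.09 -0.02]
rim FL FR RR RL [array([420.,   8.,  90.]), array([ 404., -328.,   90.]), array([ 608., -334.,   90.]), array([612.,  -1.,  90.])]
front len 335.8409677696129 rear 333.01760985894947 sides 203.87424732681308 192.34822325982296 ctr [ 510.79174092 -163.63751939   90.        ]
seat corners [array([ 525., -108.,   15.]), array([ 524., -169.,   15.]), array([ 582., -171.,   15.]), array([ 583., -108.,   15.])]
ribs at long divider z15 [508.  -4.  15.] [ 503. -324.   15.]
lid top edge L,R at z 280: [661.  -2. 280.] [ 655. -339.  280.]
tape [555. 218.  19.]
pentip [423. 302.   6.]
pencap [552. 295.   6.]
pipnose [398. 390.   8.]
pipbutton [652. 352.  15.]
bodyfront [513. 375.  15.]
bodyrear [631. 352.  15.]
hook [631. 396.  15.]
[325.96436175 189.67553707]
[297.78120051 208.89192576]
[247.95899725 197.69873556]
```

```bash
python3 -m creep '[{"tx":60,"ty":160,"tz":80,"rz":0.4},{"tx":180,"ty":480,"tz":120,"rz":1.3},{"tx":180,"ty":480,"tz":120,"rz":1.3},{"tx":180,"ty":480,"tz":120,"rz":1.3},{"tx":180,"ty":480,"tz":120,"rz":1.3},{"tx":180,"ty":480,"tz":120,"rz":1.3},{"tx":280,"ty":740,"tz":120,"rz":2.0},{"tx":280,"ty":740,"tz":120,"rz":2.0},{"tx":280,"ty":740,"tz":120,"rz":2.0},{"tx":280,"ty":740,"tz":120,"rz":2.0}]'; python3 -c "
from h import *
tool()"
```

```text
t 0.15 tcp [ 211.1 -587.8  230.1] y(finger) [-0.     0.001 -1.   ] z(jaw) [ 0.338 -0.941 -0.001] w 87.5 F [0.1 0.3 0.3] q [-1.25  0.42  1.63 -0.    1.09 -0.02]schema error: expected keys tx, ty, tz, rx, ry, rz, fingers
```

```bash
python3 -m creep '[{"tx":60,"ty":160,"tz":80,"rx":0,"ry":0,"rz":0.4,"fingers":0},{"tx":180,"ty":480,"tz":120,"rx":0,"ry":0,"rz":1.3,"fingers":0},{"tx":180,"ty":480,"tz":120,"rx":0,"ry":0,"rz":1.3,"fingers":0},{"tx":180,"ty":480,"tz":120,"rx":0,"ry":0,"rz":1.3,"fingers":0},{"tx":180,"ty":480,"tz":120,"rx":0,"ry":0,"rz":1.3,"fingers":0},{"tx":180,"ty":480,"tz":120,"rx":0,"ry":0,"rz":1.3,"fingers":0},{"tx":280,"ty":740,"tz":120,"rx":0,"ry":0,"rz":2,"fingers":0},{"tx":280,"ty":740,"tz":120,"rx":0,"ry":0,"rz":2,"fingers":0},{"tx":280,"ty":740,"tz":120,"rx":0,"ry":0,"rz":2,"fingers":0},{"tx":280,"ty":740,"tz":120,"rx":0,"ry":0,"rz":2,"fingers":0}]'; python3 -c "
from h import *
tool()"
```

```text
t: 1.4
ee_pos: [427.8, -13.5, 338.2]
orientation: [-1.45, 0.714, -0.715]
ft_force: [0.7, -0.3, -0.3]
width: 87.8
t 1.4 tcp [427.8 -13.5 338.2] y(finger) [ 0.001 -0.    -1.   ] z(jaw) [0.793 0.609 0.001] w 87.8 F [ 0.7 -0.3 -0.3] q [-0.06 -0.01  1.92 -0.    1.23 -0.71]
```

```bash
python3 -m creep '[{"tx":60,"ty":160,"tz":0,"rx":0,"ry":0,"rz":0.4,"fingers":0},{"tx":100,"ty":240,"tz":0,"rx":0,"ry":0,"rz":0.77,"fingers":0},{"tx":142,"ty":370,"tz":-80,"rx":0,"ry":0,"rz":0.77,"fingers":0},{"tx":142,"ty":378,"tz":-120,"rx":0,"ry":0,"rz":0.77,"fingers":0},{"tx":142,"ty":378,"tz":-120,"rx":0,"ry":0,"rz":0.77,"fingers":0},{"tx":142,"ty":378,"tz":-120,"rx":0,"ry":0,"rz":0.77,"fingers":0},{"tx":142,"ty":378,"tz":-120,"rx":0,"ry":0,"rz":0.77,"fingers":0},{"tx":142,"ty":378,"tz":-120,"rx":0,"ry":0,"rz":0.77,"fingers":0},{"tx":142,"ty":378,"tz":-120,"rx":0,"ry":0,"rz":0.77,"fingers":0}]'; python3 -c "
from h import *
tool()
import pickle
d=get('wrist');save(d,'w1');pickle.dump(d,open('w1.pkl','wb'))"
```

```text
t: 2.52
ee_pos: [569.1, 361.8, 217.6]
orientation: [-1.568, 0.12, -0.118]
ft_force: [-0.3, -0.4, -0.6]
width: 88.1
t 2.52 tcp [569.1 361.8 217.6] y(finger) [-0.001 -0.001 -1.   ] z(jaw) [ 0.151  0.989 -0.001] w 88.1 F [-0.3 -0.4 -0.6] q [ 0.55  0.51  1.52 -0.    1.11 -0.87]
```

View pics/w1.png

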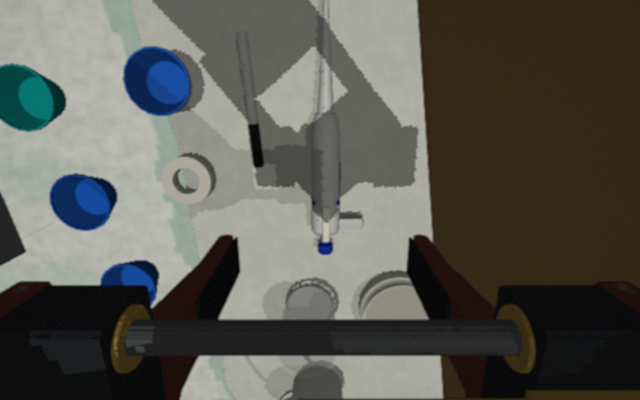

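Wrist view: the pipette runs vertically, button at (325,248) and body (312–341, 115–225), with the hook at (350,218). Pen cap is at (257,150) and tape at (188,179).

```bash
python3 - <<'E'
from h import *
import pickle
d=pickle.load(open("w1.pkl","rb"))
for n,u,v,z in [("bodyL@130",311,130,15),("bodyR@130",340,130,15),("bodyL@190",312,190,15),("bodyR@190",341,190,15),("button",325,252,15),("front body",325,108,15),("hook end",364,219,20),
 ("pen cap end",258,166,8),("pen tip",242,33,6),("cap start",254,124,8),("tape out L",162,180,19),("tape R",215,180,19),("tape top",189,155,19),("tape bot",189,206,19)]:
    print(n,onz(d,u,v,z).round(1))
E
```

```text
bodyL@130 [522.2 355.3  15. ]
bodyR@130 [526.7 384.9  15. ]
bodyL@190 [585.8 346.1  15. ]
bodyR@190 [590.5 377.3  15. ]
button [660.9 349.1  15. ]
front body [502.6 372.8  15. ]
hook end [625.6 397.8  20. ]
pen cap end [552.2 291.9   8. ]
pen tip [420.4 302.9   6. ]
cap start [507.7 296.8   8. ]
tape out L [549.8 190.   19. ]
tape R [558.3 245.9  19. ]
tape top [528.1 225.5  19. ]
tape bot [582.5 210.8  19. ]
```

```bash
python3 -m creep '[{"tx":1,"ty":2,"tz":-60,"rx":0,"ry":0,"rz":0.02,"fingers":0},{"tx":1,"ty":2,"tz":-120,"rx":0,"ry":0,"rz":0.02,"fingers":0},{"tx":1,"ty":2,"tz":-165,"rx":0,"ry":0,"rz":0.02,"fingers":60},{"tx":1,"ty":2,"tz":-190,"rx":0,"ry":0,"rz":0.02,"fingers":60},{"tx":1,"ty":2,"tz":-198,"rx":0,"ry":0,"rz":0.02,"fingers":60},{"tx":1,"ty":2,"tz":-198,"rx":0,"ry":0,"rz":0.02,"fingers":60},{"tx":1,"ty":2,"tz":-198,"rx":0,"ry":0,"rz":0.02,"fingers":255},{"tx":1,"ty":2,"tz":-198,"rx":0,"ry":0,"rz":0.02,"fingers":255},{"tx":1,"ty":2,"tz":-198,"rx":0,"ry":0,"rz":0.02,"fingers":255},{"tx":1,"ty":2,"tz":-198,"rx":0,"ry":0,"rz":0.02,"fingers":255}]'
```

```text
t: 3.82
ee_pos: [570.6, 364.5, 20.1]
orientation: [-1.568, 0.103, -0.104]
ft_force: [-0.1, -0.7, 0.5]
width: 30.3
```

```bash
python3 -m creep '[{"tx":0,"ty":0,"tz":40,"rx":0,"ry":0,"rz":0,"fingers":255},{"tx":0,"ty":0,"tz":90,"rx":0,"ry":0,"rz":0,"fingers":255},{"tx":-10,"ty":-50,"tz":130,"rx":0,"ry":0,"rz":-0.18,"fingers":255},{"tx":-20,"ty":-100,"tz":160,"rx":0,"ry":0,"rz":-0.36,"fingers":255},{"tx":-32,"ty":-150,"tz":180,"rx":0,"ry":0,"rz":-0.54,"fingers":255},{"tx":-44,"ty":-200,"tz":180,"rx":0,"ry":0,"rz":-0.72,"fingers":255},{"tx":-55,"ty":-250,"tz":180,"rx":0,"ry":0,"rz":-0.9,"fingers":255},{"tx":-66,"ty":-300,"tz":180,"rx":0,"ry":0,"rz":-1.08,"fingers":255},{"tx":-77,"ty":-350,"tz":180,"rx":0,"ry":0,"rz":-1.26,"fingers":255},{"tx":-88,"ty":-400,"tz":180,"rx":0,"ry":0,"rz":-1.454,"fingers":255}]'; python3 -c "
from h import *
tool()
import pickle
d=get('wrist');save(d,'w2');pickle.dump(d,open('w2.pkl','wb'))
d=get('top');save(d,'t2',(180,100,500,300),2.5);pickle.dump(d,open('t2.pkl','wb'))"
```

```text
t: 5.08
ee_pos: [481.8, -37.0, 199.9]
orientation: [-1.202, 1.22, -1.22]
ft_force: [1.1, -0.1, -2.0]
width: 30.0
t 5.08 tcp [481.8 -37.  199.9] y(finger) [ 0. -0. -1.] z(jaw) [ 1.    -0.014  0.   ] w 30.0 F [ 1.1 -0.1 -2. ] q [-0.1   0.26  1.96 -0.    0.92 -0.09]
```

View pics/w2.png

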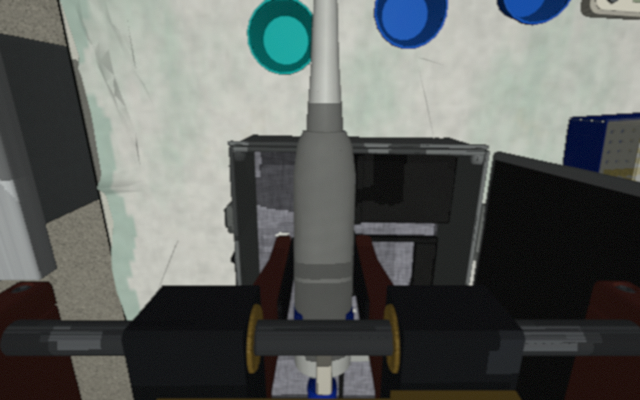

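View pics/t2.png

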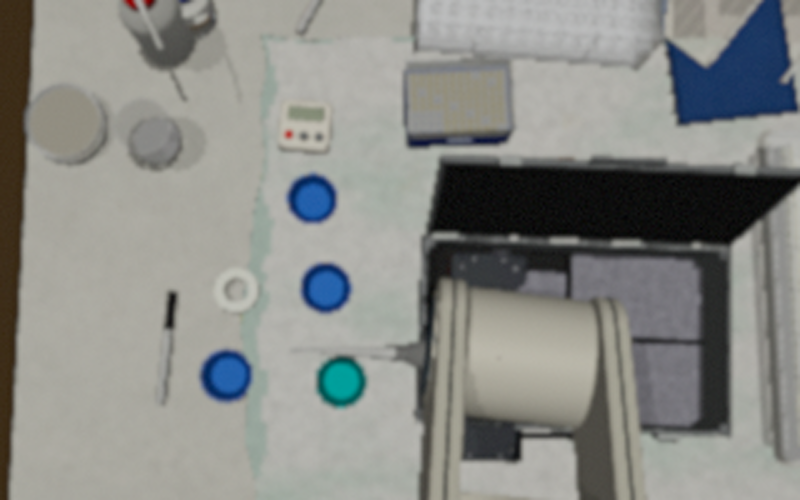

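The wrist view shows the pipette held straight. The case's left rim corners are at (231,145) and (488,150), and the foam block's right edge at about v=222.

```bash
python3 - <<'E'
from h import *
import pickle
d=pickle.load(open("w2.pkl","rb"))
a=onz(d,231,145,90);b=onz(d,487,150,90);print(a,b,np.linalg.norm(a-b))
print("block right rear/front",onz(d,449,223,40),onz(d,360,223,40))
print("seat rib left edge",onz(d,437,237,15))
K,R,t=cam(d);print((-R.T@t).round(1),"tcp proj",proj(d,[481.8,-37,200]))
for p in [(412+0,5,90),(616,1,90)]: print(proj(d,p))
d=pickle.load(open("t2.pkl","rb"))
def P(u,v,z): return onz(d,180+(u+.5)/2.5-.5,100+(v+.5)/2.5-.5,z).round(1)
print("FR RR RL",P(729,433,90),P(729,248,90),P(428,238,90))
E
python3 - <<'E'
import sys;sys.path.insert(0,'.')
from h import *
import pickle
d=pickle.load(open("w2.pkl","rb"));save(d,"w2c",(215,130,505,290),2.7)
E
```

```text
[411.3431311    5.58913157  90.        ] [610.34294276  -0.94864319  90.        ] 199.1071760114365
block right rear/front [605.88786136 -80.59237554  40.        ] [518.09768594 -79.40793905  40.        ]
seat rib left edge [ 604.19663986 -106.18829141   15.        ]
[482.9  41.  355.4] tcp proj [322.58026768 258.35997019]
[231.91484717 145.75019786]
[494.60288439 147.39945893]
FR RR RL [ 403.9 -327.7   90. ] [ 604.2 -333.3   90. ] [611.1  -2.8  90. ]
```

View pics/w2c.png

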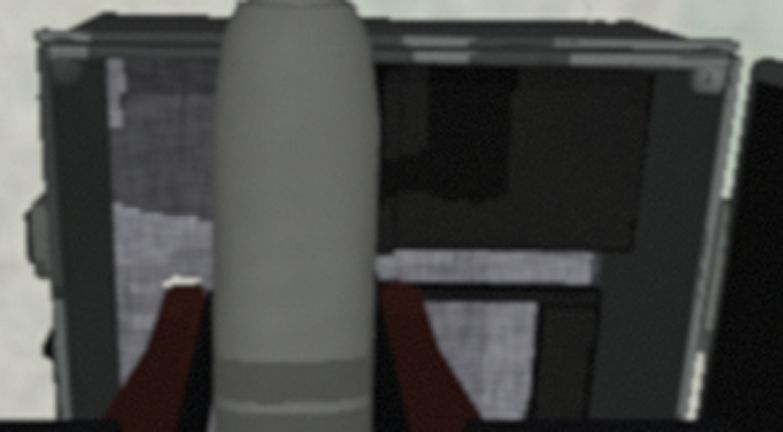

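```bash
python3 -m creep '[{"tx":-15,"ty":-60,"tz":0,"rx":0,"ry":0,"rz":-0.008,"fingers":255},{"tx":-30,"ty":-120,"tz":0,"rx":0,"ry":0,"rz":-0.008,"fingers":255},{"tx":-40,"ty":-170,"tz":-20,"rx":0,"ry":0,"rz":-0.008,"fingers":255},{"tx":-40,"ty":-170,"tz":-60,"rx":0,"ry":0,"rz":-0.008,"fingers":255},{"tx":-40,"ty":-170,"tz":-100,"rx":0,"ry":0,"rz":-0.008,"fingers":255},{"tx":-40,"ty":-170,"tz":-130,"rx":0,"ry":0,"rz":-0.008,"fingers":255},{"tx":-40,"ty":-170,"tz":-155,"rx":0,"ry":0,"rz":-0.008,"fingers":255},{"tx":-40,"ty":-170,"tz":-169,"rx":0,"ry":0,"rz":-0.008,"fingers":255},{"tx":-40,"ty":-170,"tz":-173,"rx":0,"ry":0,"rz":-0.008,"fingers":255},{"tx":-40,"ty":-170,"tz":-173,"rx":0,"ry":0,"rz":-0.008,"fingers":255}]'; python3 -c "
from h import *
tool()
d=get('wrist');save(d,'w3')"
```

```text
t: 6.42
ee_pos: [442.9, -205.6, 27.2]
orientation: [-1.201, 1.221, -1.221]
ft_force: [0.0, -0.3, -1.4]
width: 29.7
t 6.42 tcp [ 442.9 -205.6   27.2] y(finger) [ 0. -0. -1.] z(jaw) [ 1.    -0.016  0.   ] w 29.7 F [ 0.  -0.3 -1.4] q [-0.46  0.57  2.03 -0.    0.54 -0.44]
```

View pics/w3.png

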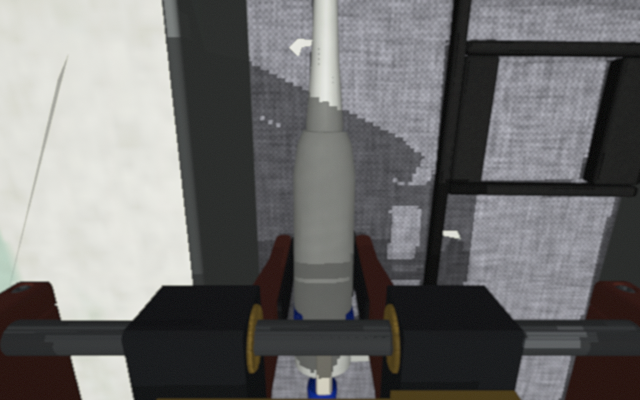

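```bash
python3 -m creep '[{"tx":5,"ty":0,"tz":-2,"rx":0,"ry":0,"rz":0,"fingers":255},{"tx":5,"ty":0,"tz":-2,"rx":0,"ry":0,"rz":0,"fingers":255},{"tx":5,"ty":0,"tz":-2,"rx":0,"ry":0,"rz":0,"fingers":140},{"tx":5,"ty":0,"tz":-2,"rx":0,"ry":0,"rz":0,"fingers":140},{"tx":5,"ty":0,"tz":-2,"rx":0,"ry":0,"rz":0,"fingers":140},{"tx":5,"ty":0,"tz":-2,"rx":0,"ry":0,"rz":0,"fingers":140},{"tx":5,"ty":0,"tz":30,"rx":0,"ry":0,"rz":0,"fingers":140},{"tx":5,"ty":0,"tz":80,"rx":0,"ry":0,"rz":0,"fingers":140},{"tx":5,"ty":0,"tz":130,"rx":0,"ry":0,"rz":0,"fingers":0},{"tx":5,"ty":0,"tz":170,"rx":0,"ry":0,"rz":0,"fingers":0}]'; python3 -c "
from h import *
import pickle
tool()
d=get('wrist');save(d,'w4');pickle.dump(d,open('w4.pkl','wb'))"
```

```text
t: 7.72
ee_pos: [447.6, -205.6, 198.9]
orientation: [-1.201, 1.22, -1.222]
ft_force: [0.5, 0.7, -0.1]
width: 56.2
t 7.72 tcp [ 447.6 -205.6  198.9] y(finger) [ 0.001 -0.001 -1.   ] z(jaw) [ 1.    -0.016  0.001] w 56.2 F [ 0.5  0.7 -0.1] q [-0.45  0.27  1.94 -0.    0.92 -0.44]
```

View pics/w4.png

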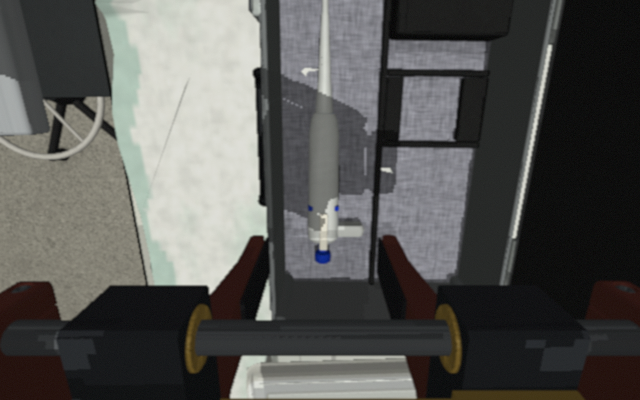

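The pipette lies straight in the trough, button at (322,256), with its hook clear of the divider. The seat recess spans u 401–459, v 76–142. I'll measure the seat, block and divider from here.

```bash
python3 - <<'E'
from h import *
import pickle
d=pickle.load(open("w4.pkl","rb"));save(d,"w4c",(370,0,530,160),4)
for n,u,v,z in [("seat fl",402,77,15),("seat rl",460,77,15),("seat rr",458,141,15),("seat fr",400,141,15),("divider top front",387,40,15),("div bot",373,270,15),("block fr",391,38,40),("block rr",508,36,40),("rear inner rim",548,60,90)]:
    print(n,onz(d,u,v,z).round(1))
E
```

```text
seat fl [ 523.7 -111.8   15. ]
seat rl [ 578.1 -112.6   15. ]
seat rr [ 582.1 -172.4   15. ]
seat fr [ 524.8 -171.5   15. ]
divider top front [508.4 -79.8  15. ]
div bot [ 501.9 -313.3   15. ]
block fr [507.3 -81.8  40. ]
block rr [605.7 -81.8  40. ]
rear inner rim [ 611.9 -105.3   90. ]
```

View pics/w4c.png

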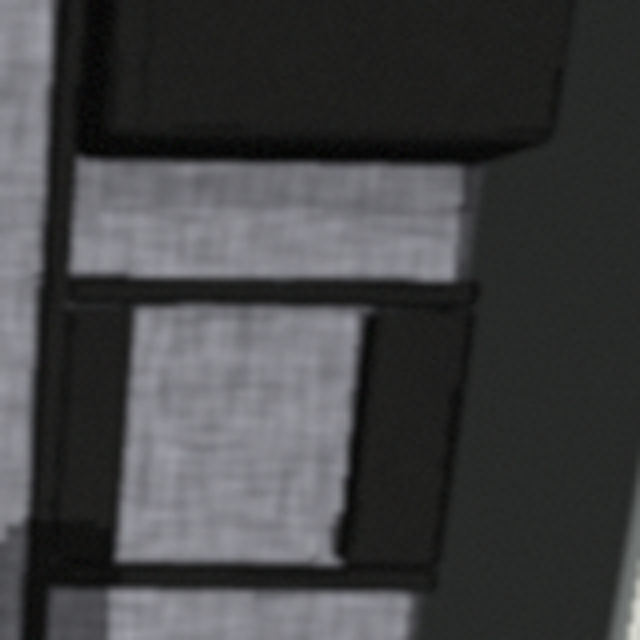

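```bash
python3 -m creep '[{"tx":4,"ty":60,"tz":20,"rx":0,"ry":0,"rz":0.18,"fingers":0},{"tx":8,"ty":110,"tz":20,"rx":0,"ry":0,"rz":0.36,"fingers":0},{"tx":12,"ty":170,"tz":20,"rx":0,"ry":0,"rz":0.54,"fingers":0},{"tx":16,"ty":230,"tz":20,"rx":0,"ry":0,"rz":0.72,"fingers":0},{"tx":20,"ty":290,"tz":20,"rx":0,"ry":0,"rz":0.9,"fingers":0},{"tx":24,"ty":350,"tz":10,"rx":0,"ry":0,"rz":1.08,"fingers":0},{"tx":28,"ty":410,"tz":0,"rx":0,"ry":0,"rz":1.26,"fingers":0},{"tx":32,"ty":470,"tz":-20,"rx":0,"ry":0,"rz":1.44,"fingers":0},{"tx":38,"ty":503,"tz":-40,"rx":0,"ry":0,"rz":1.5,"fingers":0},{"tx":38,"ty":503,"tz":-40,"rx":0,"ry":0,"rz":1.5,"fingers":0}]'; python3 -c "
from h import *
tool()
import pickle
d=get('wrist');save(d,'w5');pickle.dump(d,open('w5.pkl','wb'))"
```

```text
t: 9.02
ee_pos: [484.5, 299.0, 154.9]
orientation: [-1.571, 0.068, -0.064]
ft_force: [0.3, 0.3, 0.0]
width: 87.6
t 9.03 tcp [484.5 299.  154.9] y(finger) [-0.002 -0.001 -1.   ] z(jaw) [ 0.084  0.996 -0.001] w 87.6 F [0.3 0.3 0. ] q [ 0.53  0.44  1.81  0.    0.89 -0.95]
```

View pics/w5.png

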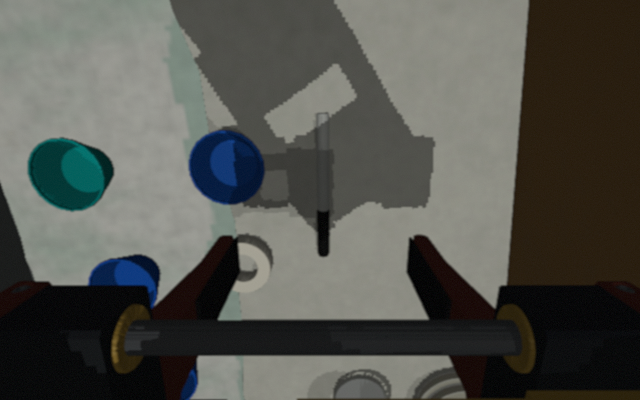

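Wrist view: the pen is vertical from (322,113) to (323,255). A dish at (227,166) sits close on the left.

```bash
python3 - <<'E'
from h import *
import pickle
d=pickle.load(open("w5.pkl","rb"))
a=onz(d,322,113,6);b=onz(d,323,255,6);print(a,b,np.linalg.norm(a-b),(a+b)/2)
im=np.array(d["pixels"]);hsv=cv2.cvtColor(im,cv2.COLOR_BGR2HSV)
m=cv2.inRange(hsv,(100,150,60),(125,255,255))
cs,_=cv2.findContours(m,cv2.RETR_EXTERNAL,cv2.CHAIN_APPROX_NONE)
for c in cs:
    if cv2.contourArea(c)>300:
        print(cv2.boundingRect(c),onz(d,*cv2.minEnclosingCircle(c)[0],38).round())
print("tape R",onz(d,272,262,19))
E
```

```text
[419.36925999 302.41366161   6.        ] [554.06461515 292.06519267   6.        ] 135.09229996631652 [486.71693757 297.23942714   6.        ]
(89, 259, 68, 49) [557. 110.  38.]
(190, 131, 73, 73) [453. 221.  38.]
tape R [551.00012204 244.00840981  19.        ]
```

```bash
python3 -m creep '[{"tx":2,"ty":-2,"tz":-20,"rx":0,"ry":0,"rz":0,"fingers":150},{"tx":2,"ty":-2,"tz":-50,"rx":0,"ry":0,"rz":0,"fingers":150},{"tx":2,"ty":-2,"tz":-80,"rx":0,"ry":0,"rz":0,"fingers":150},{"tx":2,"ty":-2,"tz":-110,"rx":0,"ry":0,"rz":0,"fingers":150},{"tx":2,"ty":-2,"tz":-134,"rx":0,"ry":0,"rz":0,"fingers":150},{"tx":2,"ty":-2,"tz":-143,"rx":0,"ry":0,"rz":0,"fingers":150},{"tx":2,"ty":-2,"tz":-144,"rx":0,"ry":0,"rz":0,"fingers":150},{"tx":2,"ty":-2,"tz":-144,"rx":0,"ry":0,"rz":0,"fingers":255},{"tx":2,"ty":-2,"tz":-144,"rx":0,"ry":0,"rz":0,"fingers":255},{"tx":2,"ty":-2,"tz":-144,"rx":0,"ry":0,"rz":0,"fingers":255}]'; python3 -m creep '[{"tx":0,"ty":0,"tz":0,"rx":0,"ry":0,"rz":0,"fingers":255},{"tx":0,"ty":0,"tz":10,"rx":0,"ry":0,"rz":0,"fingers":255},{"tx":0,"ty":0,"tz":60,"rx":0,"ry":0,"rz":0,"fingers":255},{"tx":0,"ty":0,"tz":110,"rx":0,"ry":0,"rz":0,"fingers":255}]'
```

```text
t: 10.32
ee_pos: [487.9, 295.7, 13.5]
orientation: [-1.569, 0.068, -0.069]
ft_force: [-0.7, -0.8, 4.4]
width: 11.6
t: 10.82
ee_pos: [487.0, 295.2, 124.0]
orientation: [-1.57, 0.069, -0.068]
ft_force: [1.1, 1.0, 0.1]
width: 11.4
```

```bash
python3 -m creep '[{"tx":-5,"ty":-50,"tz":50,"rx":0,"ry":0,"rz":-0.17,"fingers":255},{"tx":-10,"ty":-100,"tz":80,"rx":0,"ry":0,"rz":-0.34,"fingers":255},{"tx":-15,"ty":-160,"tz":80,"rx":0,"ry":0,"rz":-0.51,"fingers":255},{"tx":-20,"ty":-220,"tz":80,"rx":0,"ry":0,"rz":-0.68,"fingers":255},{"tx":-20,"ty":-280,"tz":80,"rx":0,"ry":0,"rz":-0.85,"fingers":255},{"tx":-20,"ty":-340,"tz":80,"rx":0,"ry":0,"rz":-1.02,"fingers":255},{"tx":-20,"ty":-400,"tz":80,"rx":0,"ry":0,"rz":-1.19,"fingers":255},{"tx":-20,"ty":-460,"tz":80,"rx":0,"ry":0,"rz":-1.36,"fingers":255},{"tx":-20,"ty":-510,"tz":80,"rx":0,"ry":0,"rz":-1.51,"fingers":255},{"tx":-20,"ty":-548,"tz":80,"rx":0,"ry":0,"rz":-1.51,"fingers":255}]';python3 -m creep '[{"tx":0,"ty":0,"tz":0,"rx":0,"ry":-0.18,"rz":0,"fingers":255},{"tx":0,"ty":0,"tz":-20,"rx":0,"ry":-0.36,"rz":0,"fingers":255},{"tx":0,"ty":0,"tz":-20,"rx":0,"ry":-0.384,"rz":0,"fingers":255},{"tx":0,"ty":0,"tz":-20,"rx":0,"ry":-0.384,"rz":0,"fingers":255}]'; python3 -c "
from h import *
tool()
import pickle
d=get('wrist');save(d,'w6');pickle.dump(d,open('w6.pkl','wb'))"
```

```text
t: 12.08
ee_pos: [467.0, -254.7, 203.3]
orientation: [-1.195, 1.231, -1.231]
ft_force: [0.2, 0.5, 0.8]
width: 11.6
t: 12.58
ee_pos: [466.5, -252.4, 182.8]
orientation: [-0.905, 0.944, -1.382]
ft_force: [-0.3, -0.2, 0.5]
width: 12.1
t 12.57 tcp [ 466.5 -252.4  182.8] y(finger) [ 0.374  0.    -0.928] z(jaw) [ 0.927 -0.028  0.374] w 12.1 F [-0.3 -0.2  0.5] q [-0.65  0.26  2.09  0.46  0.53 -0.99]
```

View pics/w6.png

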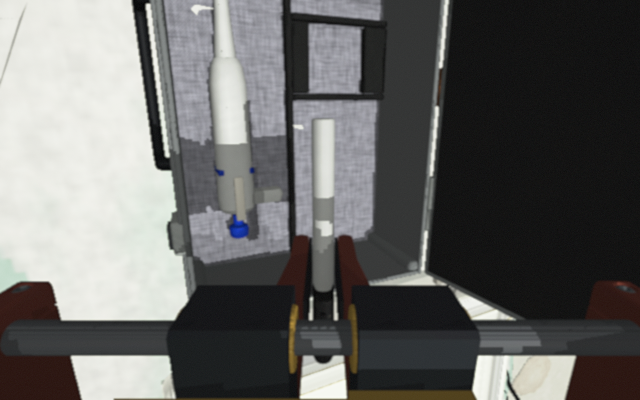

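```bash
python3 -m creep '[{"tx":50,"ty":-1,"tz":0,"rx":0,"ry":0,"rz":0,"fingers":255},{"tx":81,"ty":-1,"tz":-20,"rx":0,"ry":0,"rz":0,"fingers":255},{"tx":81,"ty":-1,"tz":-60,"rx":0,"ry":0,"rz":0,"fingers":255},{"tx":81,"ty":-1,"tz":-95,"rx":0,"ry":0,"rz":0,"fingers":255},{"tx":81,"ty":-1,"tz":-125,"rx":0,"ry":0,"rz":0,"fingers":255},{"tx":81,"ty":-1,"tz":-145,"rx":0,"ry":0,"rz":0,"fingers":255},{"tx":81,"ty":-1,"tz":-156,"rx":0,"ry":0,"rz":0,"fingers":255},{"tx":81,"ty":-1,"tz":-156,"rx":0,"ry":0,"rz":0,"fingers":255}]'; python3 -c "
from h import *
tool()
import pickle
d=get('wrist');save(d,'w7');pickle.dump(d,open('w7.pkl','wb'))"
```

```text
t: 13.62
ee_pos: [549.3, -253.1, 26.4]
orientation: [-0.906, 0.942, -1.38]
ft_force: [-0.2, -1.3, 0.4]
width: 11.8
t 13.62 tcp [ 549.3 -253.1   26.4] y(finger) [ 0.374  0.001 -0.927] z(jaw) [ 0.927 -0.026  0.374] w 11.8 F [-0.2 -1.3  0.4] q [-0.55  0.63  1.99  0.83  0.27 -1.3 ]
```

View pics/w7.png

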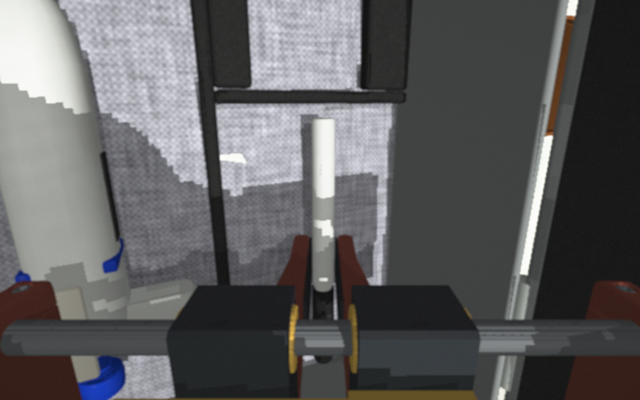

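```bash
python3 -m creep '[{"tx":0,"ty":0,"tz":-3,"rx":0,"ry":0,"rz":0,"fingers":255},{"tx":0,"ty":0,"tz":-3,"rx":0,"ry":0,"rz":0,"fingers":255},{"tx":0,"ty":0,"tz":-3,"rx":0,"ry":0,"rz":0,"fingers":195},{"tx":0,"ty":0,"tz":-3,"rx":0,"ry":0,"rz":0,"fingers":180},{"tx":0,"ty":0,"tz":-3,"rx":0,"ry":0,"rz":0,"fingers":180},{"tx":0,"ty":0,"tz":15,"rx":0,"ry":0,"rz":0,"fingers":180},{"tx":0,"ty":0,"tz":55,"rx":0,"ry":0,"rz":0,"fingers":180},{"tx":0,"ty":0,"tz":100,"rx":0,"ry":0,"rz":0,"fingers":180},{"tx":-20,"ty":0,"tz":155,"rx":0,"ry":0,"rz":0,"fingers":180},{"tx":-60,"ty":20,"tz":190,"rx":0,"ry":0,"rz":0,"fingers":0}]'; python3 -c "
from h import *
tool()
import pickle
d=get('wrist');save(d,'w8');pickle.dump(d,open('w8.pkl','wb'))"
```

```text
t: 14.92
ee_pos: [489.6, -234.9, 219.9]
orientation: [-0.905, 0.938, -1.385]
ft_force: [-0.6, -0.2, 1.4]
width: 32.9
t 14.93 tcp [ 489.6 -234.9  219.9] y(finger) [ 0.378 -0.003 -0.926] z(jaw) [ 0.925 -0.026  0.378] w 32.9 F [-0.6 -0.2  1.4] q [-0.58  0.2   2.05  0.38  0.6  -0.84]
```

View pics/w8.png

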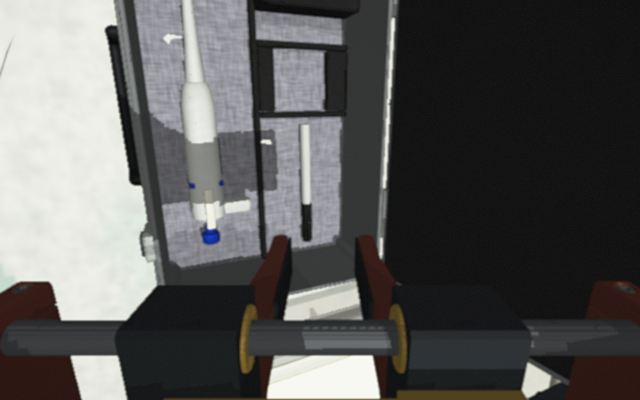

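Pen lies flat along its bay, (305,125)–(306,238). Next is the tape.

```bash
python3 -m creep '[{"tx":-10,"ty":60,"tz":20,"rx":0,"ry":0,"rz":0,"fingers":0},{"tx":-10,"ty":120,"tz":20,"rx":0,"ry":0.1,"rz":0,"fingers":0},{"tx":-10,"ty":180,"tz":20,"rx":0,"ry":0.25,"rz":0,"fingers":0},{"tx":-10,"ty":240,"tz":20,"rx":0,"ry":0.386,"rz":0,"fingers":0},{"tx":0,"ty":300,"tz":0,"rx":0,"ry":0.386,"rz":0,"fingers":0},{"tx":20,"ty":350,"tz":-20,"rx":0,"ry":0.386,"rz":0,"fingers":0},{"tx":45,"ty":400,"tz":-45,"rx":0,"ry":0.386,"rz":0,"fingers":0},{"tx":66,"ty":453,"tz":-70,"rx":0,"ry":0.386,"rz":0,"fingers":0},{"tx":66,"ty":453,"tz":-70,"rx":0,"ry":0.386,"rz":0,"fingers":0},{"tx":66,"ty":453,"tz":-70,"rx":0,"ry":0.386,"rz":0,"fingers":0}]'; python3 -c "
from h import *
tool()
import pickle
d=get('wrist');save(d,'w9');pickle.dump(d,open('w9.pkl','wb'))
d=get('scene');save(d,'s9',(200,120,400,270),4);pickle.dump(d,open('s9.pkl','wb'))"
```

```text
t: 16.23
ee_pos: [553.8, 219.1, 146.3]
orientation: [-1.2, 1.23, -1.227]
ft_force: [-0.0, -0.3, 0.8]
width: 87.5
t 16.23 tcp [553.8 219.1 146.3] y(finger) [-0.003 -0.001 -1.   ] z(jaw) [ 1.    -0.026 -0.003] w 87.5 F [-0.  -0.3  0.8] q [0.36 0.49 1.75 0.   0.9  0.38]
```

View pics/w9.png

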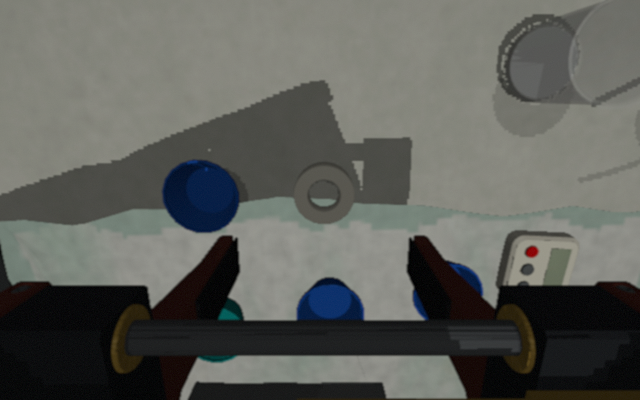

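View pics/s9.png

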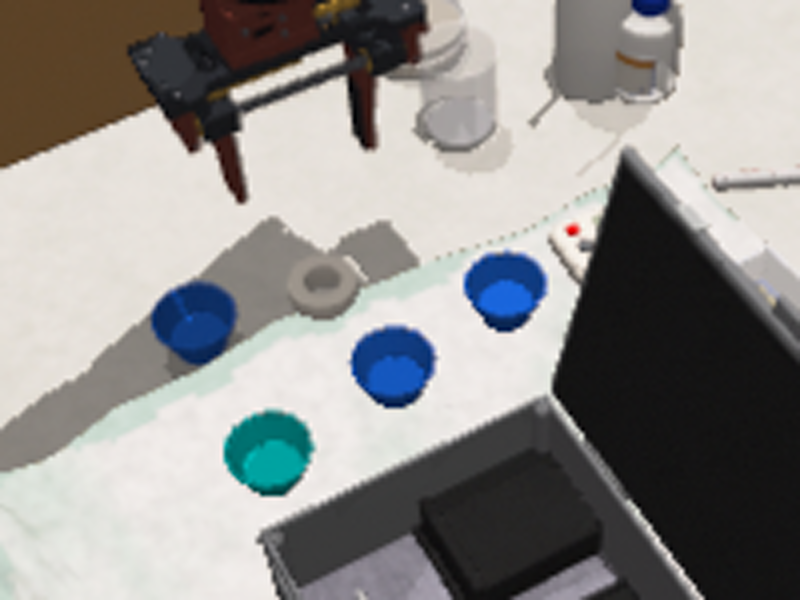

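```bash
python3 - <<'E'
from h import *
import pickle
d=pickle.load(open("w9.pkl","rb"))
im=np.array(d["pixels"]);save(d,"w9c",(280,150,370,240),6)
for u,v in [(294,190),(354,190),(324,161),(324,223),(324,193)]: print(onz(d,u,v,19).round(1),onz(d,u,v,0).round(1))
c,_=ray(d,0,0);print(c)
E
```

```text
[528.7 220.3  19. ] [526.9 215.2   0. ]
[580.3 219.1  19. ] [581.9 213.8   0. ]
[555.1 244.9  19. ] [555.  241.4   0. ]
[553.8 189.5  19. ] [553.6 182.2   0. ]
[554.4 217.   19. ] [554.3 211.7   0. ]
[556.31038894 297.23753577 301.78051809]
```

View pics/w9c.png

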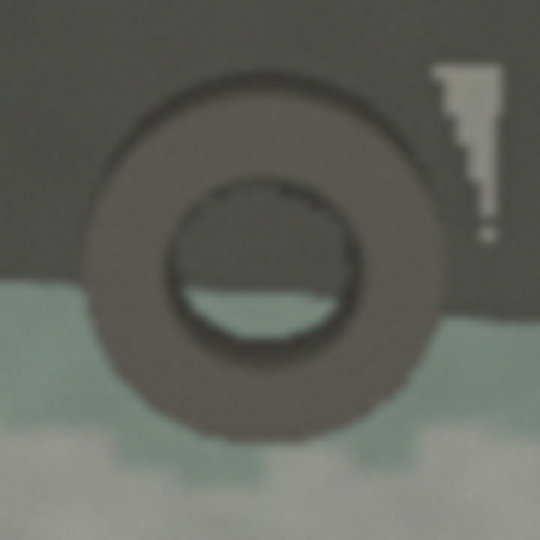

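```bash
python3 -m creep '[{"tx":1,"ty":-3,"tz":-50,"rx":0,"ry":0,"rz":0,"fingers":0},{"tx":1,"ty":-3,"tz":-95,"rx":0,"ry":0,"rz":0,"fingers":0},{"tx":1,"ty":-3,"tz":-123,"rx":0,"ry":0,"rz":0,"fingers":0},{"tx":1,"ty":-3,"tz":-134,"rx":0,"ry":0,"rz":0,"fingers":0},{"tx":1,"ty":-3,"tz":-134,"rx":0,"ry":0,"rz":0,"fingers":0},{"tx":1,"ty":-3,"tz":-134,"rx":0,"ry":0,"rz":0,"fingers":255},{"tx":1,"ty":-3,"tz":-134,"rx":0,"ry":0,"rz":0,"fingers":255},{"tx":1,"ty":-3,"tz":-134,"rx":0,"ry":0,"rz":0,"fingers":255},{"tx":1,"ty":-3,"tz":-134,"rx":0,"ry":0,"rz":0,"fingers":255}]';python3 -m creep '[{"tx":0,"ty":0,"tz":50,"rx":0,"ry":0,"rz":0,"fingers":255},{"tx":-40,"ty":-20,"tz":110,"rx":0,"ry":0,"rz":0,"fingers":255},{"tx":-70,"ty":-70,"tz":150,"rx":0,"ry":-0.1,"rz":0,"fingers":255},{"tx":-70,"ty":-120,"tz":150,"rx":0,"ry":-0.2,"rz":0,"fingers":255},{"tx":-70,"ty":-180,"tz":150,"rx":0,"ry":-0.384,"rz":0,"fingers":255},{"tx":-70,"ty":-230,"tz":150,"rx":0,"ry":-0.384,"rz":0,"fingers":255},{"tx":-70,"ty":-256,"tz":150,"rx":0,"ry":-0.384,"rz":0,"fingers":255},{"tx":-70,"ty":-256,"tz":150,"rx":0,"ry":-0.384,"rz":0,"fingers":255}]'; python3 -c "
from h import *
tool()
import pickle
d=get('wrist');save(d,'w10');pickle.dump(d,open('w10.pkl','wb'))"
```

```text
t: 17.45
ee_pos: [555.6, 216.6, 13.2]
orientation: [-1.198, 1.23, -1.228]
ft_force: [-0.1, -0.8, 4.4]
width: 51.6
t: 18.45
ee_pos: [485.4, -41.1, 163.1]
orientation: [-0.906, 0.945, -1.384]
ft_force: [0.2, -0.8, 0.6]
width: 51.5
t 18.45 tcp [485.4 -41.1 163.1] y(finger) [ 0.373 -0.001 -0.928] z(jaw) [ 0.927 -0.03   0.373] w 51.5 F [ 0.2 -0.8  0.6] q [-0.14  0.21  2.22  0.16  0.33 -0.25]
```

View pics/w10.png

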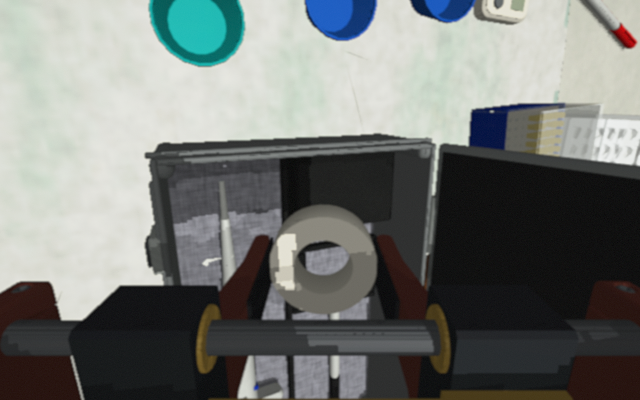

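```bash
python3 -m creep '[{"tx":35,"ty":0,"tz":0,"rx":0,"ry":0,"rz":0,"fingers":255},{"tx":69,"ty":0,"tz":-20,"rx":0,"ry":0,"rz":0,"fingers":255},{"tx":69,"ty":0,"tz":-50,"rx":0,"ry":0.04,"rz":0,"fingers":255},{"tx":69,"ty":0,"tz":-75,"rx":0,"ry":0.087,"rz":0,"fingers":255},{"tx":69,"ty":0,"tz":-92,"rx":0,"ry":0.087,"rz":0,"fingers":255},{"tx":69,"ty":0,"tz":-95,"rx":0,"ry":0.087,"rz":0,"fingers":255},{"tx":69,"ty":0,"tz":-95,"rx":0,"ry":0.087,"rz":0,"fingers":255}]'; python3 -c "
from h import *
tool()
import pickle
d=get('wrist');save(d,'w11');pickle.dump(d,open('w11.pkl','wb'))"
```

```text
t: 19.38
ee_pos: [554.4, -38.7, 67.9]
orientation: [-0.974, 1.009, -1.35]
ft_force: [0.1, -0.4, -0.3]
width: 50.9
t 19.38 tcp [554.4 -38.7  67.9] y(finger) [ 0.29   0.    -0.957] z(jaw) [ 0.957 -0.025  0.29 ] w 50.9 F [ 0.1 -0.4 -0.3] q [-0.11  0.5   2.07  0.11  0.28 -0.19]
```

View pics/w11.png

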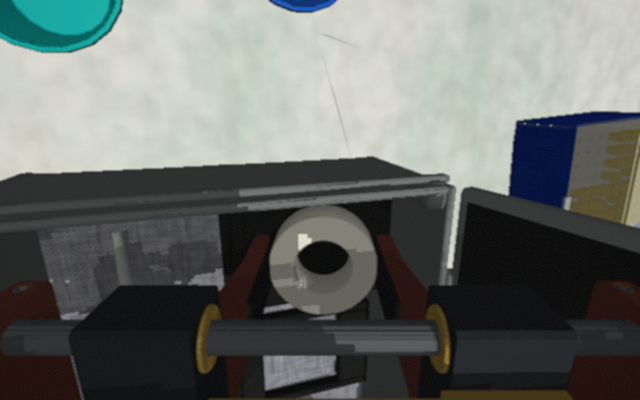

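```bash
python3 -m creep '[{"tx":1,"ty":-2,"tz":-2,"rx":0,"ry":0,"rz":0,"fingers":255},{"tx":1,"ty":-2,"tz":-4,"rx":0,"ry":0,"rz":0,"fingers":255},{"tx":1,"ty":-2,"tz":-4,"rx":0,"ry":0,"rz":0,"fingers":255},{"tx":1,"ty":-2,"tz":-4,"rx":0,"ry":0,"rz":0,"fingers":255}]'
```

```text
t: 19.92
ee_pos: [555.5, -41.7, 63.9]
orientation: [-0.974, 1.009, -1.351]
ft_force: [-0.1, -0.5, -0.5]
width: 51.0
```

```bash
python3 -m creep '[{"tx":0,"ty":0,"tz":0,"rx":0,"ry":0,"rz":0,"fingers":85},{"tx":0,"ty":0,"tz":0,"rx":0,"ry":0,"rz":0,"fingers":85},{"tx":0,"ty":0,"tz":0,"rx":0,"ry":0,"rz":0,"fingers":80},{"tx":0,"ty":0,"tz":2,"rx":0,"ry":0,"rz":0,"fingers":75},{"tx":0,"ty":0,"tz":4,"rx":0,"ry":0,"rz":0,"fingers":70},{"tx":0,"ty":0,"tz":6,"rx":0,"ry":0,"rz":0,"fingers":60}]'; python3 -c "
from h import *
tool()
import pickle
d=get('wrist');save(d,'w12');pickle.dump(d,open('w12.pkl','wb'))"
```

```text
t: 20.68
ee_pos: [555.5, -41.6, 70.0]
orientation: [-0.974, 1.009, -1.351]
ft_force: [0.1, 0.0, -0.4]
width: 66.4
t 20.68 tcp [555.5 -41.6  70. ] y(finger) [ 0.291 -0.    -0.957] z(jaw) [ 0.956 -0.027  0.291] w 66.4 F [ 0.1  0.  -0.4] q [-0.11  0.5   2.06  0.12  0.29 -0.19]
```

View pics/w12.png

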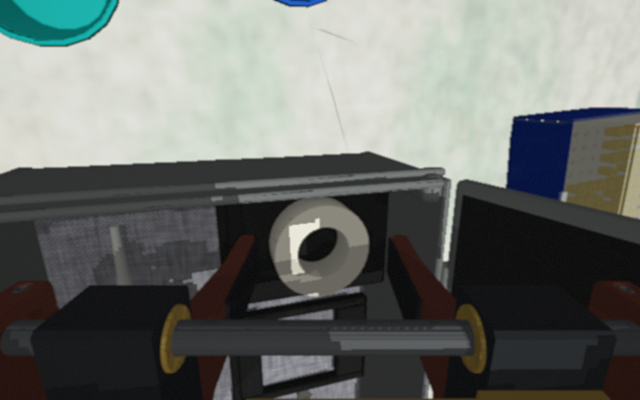

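Released and flat. I'll lift clear and check the tape centre.

```bash
python3 -m creep '[{"tx":-2,"ty":0,"tz":30,"rx":0,"ry":0,"rz":0,"fingers":60},{"tx":-10,"ty":0,"tz":80,"rx":0,"ry":0,"rz":0,"fingers":60},{"tx":-40,"ty":30,"tz":130,"rx":0,"ry":0,"rz":0,"fingers":0},{"tx":-60,"ty":80,"tz":150,"rx":0,"ry":0.1,"rz":0,"fingers":0},{"tx":-60,"ty":130,"tz":150,"rx":0,"ry":0.29,"rz":0,"fingers":0},{"tx":-60,"ty":130,"tz":150,"rx":0,"ry":0.295,"rz":0,"fingers":0}]'; python3 -c "
from h import *
tool()
import pickle
d=get('wrist');save(d,'w13');pickle.dump(d,open('w13.pkl','wb'))
d=get('scene');save(d,'s13',(220,140,470,320),3.2);pickle.dump(d,open('s13.pkl','wb'))
d=get('top');save(d,'t13',(180,120,500,300),2.5);pickle.dump(d,open('t13.pkl','wb'))"
```

```text
t: 21.48
ee_pos: [497.7, 91.3, 221.0]
orientation: [-1.196, 1.225, -1.226]
ft_force: [0.6, 0.2, -0.7]
width: 88.0
t 21.48 tcp [497.7  91.3 221. ] y(finger) [ 0.002  0.001 -1.   ] z(jaw) [ 1.    -0.023  0.002] w 88.0 F [ 0.6  0.2 -0.7] q [0.16 0.26 1.9  0.   0.98 0.18]
```

View pics/w13.png

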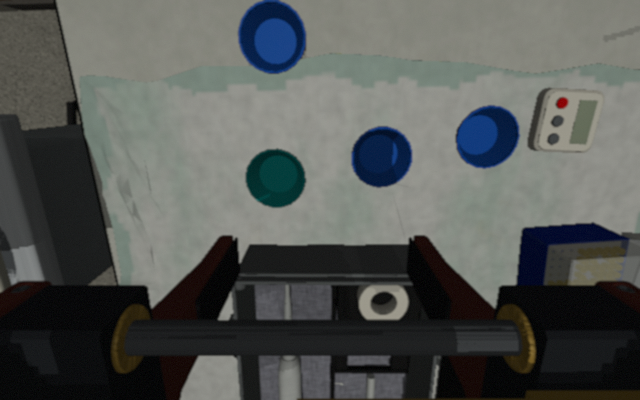

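View pics/s13.png

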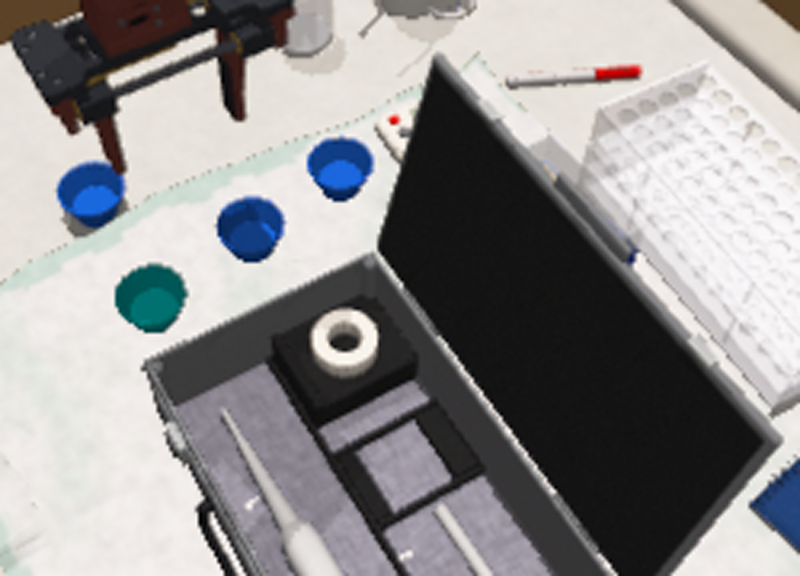

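View pics/t13.png

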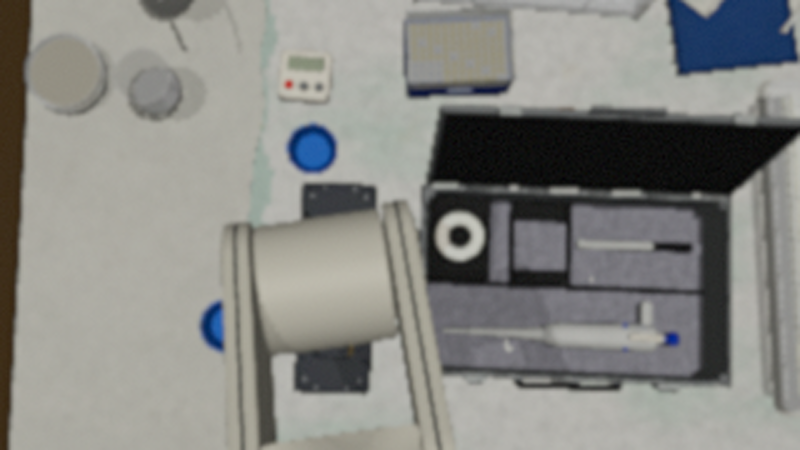

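Tape top view (460,236) sits at the middle of the block. Now the dishes.

```bash
cat >> h.py <<'E'
def dishes(d,z=38,amin=300):
    im=np.array(d["pixels"]);hsv=cv2.cvtColor(im,cv2.COLOR_BGR2HSV)
    m=cv2.inRange(hsv,(100,150,40),(125,255,255));m=cv2.morphologyEx(m,cv2.MORPH_CLOSE,np.ones((5,5),np.uint8))
    cs,_=cv2.findContours(m,cv2.RETR_EXTERNAL,cv2.CHAIN_APPROX_NONE)
    for c in cs:
        if cv2.contourArea(c)>amin:
            # rays to rim plane, enclosing circle there (rim is widest)
            P=np.array([onz(d,*q[0],z)[:2] for q in c],np.float32)
            cc,r=cv2.minEnclosingCircle(P)
            print(cv2.boundingRect(c),"centre",np.round(cc,1),"r",round(r,1))
E
python3 - <<'E'
from h import *
import pickle
dishes(pickle.load(open("w13.pkl","rb")));print();dishes(pickle.load(open("t13.pkl","rb")),amin=100);print();dishes(pickle.load(open("s13.pkl","rb")),amin=100)
E
```

```text
(526, 224, 102, 31) centre [768.6  21.4] r 55.5
(353, 127, 58, 59) centre [557.1 109.9] r 29.7
(457, 106, 62, 62) centre [660.4 127.3] r 30.4
(239, 0, 66, 73) centre [454.7 222.1] r 30.7

(296, 170, 18, 18) centre [662.7 128.7] r 26.2
(448, 95, 50, 54) centre [ 840.4 -360.3] r 98.8

(455, 273, 91, 69) centre [ 831.3 -373.3] r 103.9
(288, 202, 20, 20) centre [555.5 103.6] r 33.4
(238, 191, 21, 20) centre [453.9 213.2] r 35.5
(316, 184, 20, 19) centre [656.  119.7] r 34.8
```

```bash
python3 -m creep '[{"tx":10,"ty":5,"tz":0,"rx":0,"ry":0,"rz":0.18,"fingers":0},{"tx":20,"ty":10,"tz":-20,"rx":0,"ry":0,"rz":0.36,"fingers":0},{"tx":40,"ty":15,"tz":-40,"rx":0,"ry":0,"rz":0.54,"fingers":0},{"tx":59,"ty":19,"tz":-50,"rx":0,"ry":0,"rz":0.72,"fingers":0},{"tx":59,"ty":19,"tz":-60,"rx":0,"ry":0,"rz":0.9,"fingers":0},{"tx":59,"ty":19,"tz":-70,"rx":0,"ry":0,"rz":1.08,"fingers":0},{"tx":59,"ty":19,"tz":-80,"rx":0,"ry":0,"rz":1.26,"fingers":0},{"tx":59,"ty":19,"tz":-80,"rx":0,"ry":0,"rz":1.44,"fingers":0},{"tx":59,"ty":19,"tz":-80,"rx":0,"ry":0,"rz":1.57,"fingers":0},{"tx":59,"ty":19,"tz":-80,"rx":0,"ry":0,"rz":1.57,"fingers":0}]'; python3 -c "
from h import *
tool()
d=get('wrist');save(d,'w14')
dishes(d)"
```

```text
t: 22.88
ee_pos: [553.6, 106.0, 139.5]
orientation: [-1.571, 0.024, -0.023]
ft_force: [-0.5, 0.0, -0.1]
width: 87.7
t 22.88 tcp [553.6 106.  139.5] y(finger) [-0.001 -0.    -1.   ] z(jaw) [ 0.03  1.   -0.  ] w 87.7 F [-0.5  0.  -0.1] q [ 0.17  0.46  1.83 -0.    0.86 -1.37]
(181, 359, 69, 41) centre [727.5  -3.2] r 38.6
(319, 280, 67, 41) centre [654.5 127.8] r 30.4
(292, 168, 75, 72) centre [557.  109.6] r 30.0
(442, 14, 88, 93) centre [454.6 221.3] r 30.8
```

View pics/w14.png

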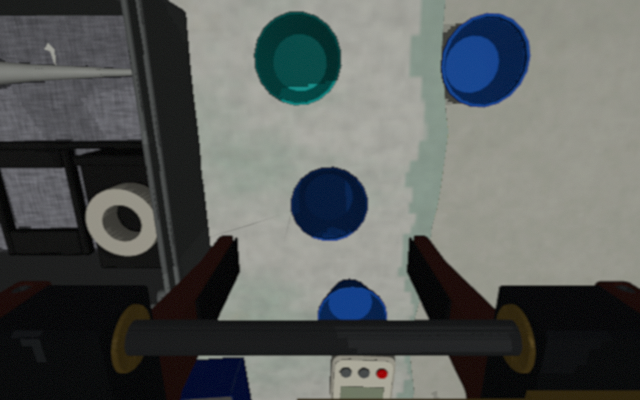

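```bash
python3 - <<'E'
import cv2
im=cv2.imread('pics/w14.png');cv2.imwrite('pics/w14c.png',cv2.resize(im[0:120,400:560],None,fx=5,fy=5,interpolation=cv2.INTER_CUBIC))
im=cv2.imread('pics/sceneA.png')
print(im[350:380:6,160:240:10])
E
```

```text
[[[146 152 158]
  [ 93  81  78]
  [120  54  14]
  [126  57  15]
  [110  51  14]
  [ 77  35  11]
  [ 79  42  23]
  [156 171 167]]

 [[128 135 139]
  [ 90  96  99]
  [ 82  56  44]
  [ 80  36   9]
  [ 81  37  12]
  [ 76  29   4]
  [142 142 130]
  [207 218 202]]

 [[207 215 222]
  [ 92  96 100]
  [ 93  95  98]
  [ 86  50  32]
  [ 83  42  16]
  [143 137 125]
  [207 219 204]
  [205 217 200]]

 [[214 224 229]
  [ 81  85  88]
  [ 94  99 102]
  [ 89  92  97]
  [140 146 139]
  [210 220 205]
  [208 218 203]
  [206 216 204]]

 [[211 220 224]
  [174 182 188]
  [102 106 109]
  [153 167 162]
  [204 215 200]
  [207 218 202]
  [205 217 200]
  [211 220 210]]]
```

View pics/w14c.png

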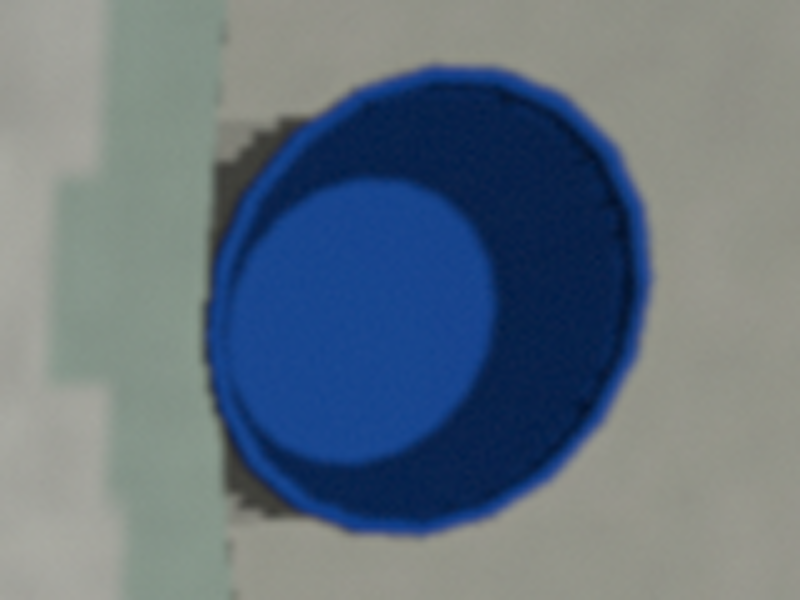

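That's only a shadow on the bench; single blue dish. Grasping the middle dish at (557,110).

```bash
python3 -m creep '[{"tx":3,"ty":4,"tz":-30,"rx":0,"ry":0,"rz":0,"fingers":0},{"tx":3,"ty":4,"tz":-70,"rx":0,"ry":0,"rz":0,"fingers":0},{"tx":3,"ty":4,"tz":-95,"rx":0,"ry":0,"rz":0,"fingers":0},{"tx":3,"ty":4,"tz":-102,"rx":0,"ry":0,"rz":0,"fingers":0},{"tx":3,"ty":4,"tz":-102,"rx":0,"ry":0,"rz":0,"fingers":255},{"tx":3,"ty":4,"tz":-102,"rx":0,"ry":0,"rz":0,"fingers":255},{"tx":3,"ty":4,"tz":-102,"rx":0,"ry":0,"rz":0,"fingers":255},{"tx":3,"ty":4,"tz":-102,"rx":0,"ry":0,"rz":0,"fingers":255},{"tx":3,"ty":4,"tz":-72,"rx":0,"ry":0,"rz":0,"fingers":255},{"tx":3,"ty":4,"tz":-22,"rx":0,"ry":0,"rz":0,"fingers":255}]'; python3 -c "
from h import *
tool()
d=get('wrist');save(d,'w15')"
```

```text
t: 24.18
ee_pos: [556.1, 111.2, 117.4]
orientation: [-1.571, 0.024, -0.019]
ft_force: [0.2, 0.4, -1.0]
width: 60.5
t 24.18 tcp [556.1 111.2 117.4] y(finger) [-0.004 -0.001 -1.   ] z(jaw) [ 0.027  1.    -0.001] w 60.5 F [ 0.2  0.4 -1. ] q [ 0.18  0.5   1.83  0.    0.82 -1.37]
```

View pics/w15.png

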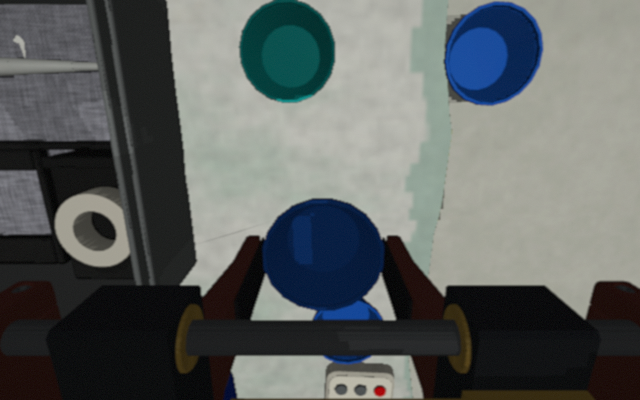

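```bash
python3 -m creep '[{"tx":0,"ty":-10,"tz":40,"rx":0,"ry":0,"rz":0,"fingers":255},{"tx":-2,"ty":-60,"tz":48,"rx":0,"ry":0,"rz":0,"fingers":255},{"tx":-3,"ty":-120,"tz":48,"rx":0,"ry":0,"rz":0,"fingers":255},{"tx":-3,"ty":-180,"tz":48,"rx":0,"ry":0,"rz":0,"fingers":255},{"tx":-3,"ty":-225,"tz":40,"rx":0,"ry":0,"rz":0,"fingers":255},{"tx":-3,"ty":-252,"tz":20,"rx":0,"ry":0,"rz":0,"fingers":255},{"tx":-3,"ty":-252,"tz":-20,"rx":0,"ry":0,"rz":0,"fingers":255},{"tx":-3,"ty":-252,"tz":-50,"rx":0,"ry":0,"rz":0,"fingers":255},{"tx":-3,"ty":-252,"tz":-65,"rx":0,"ry":0,"rz":0,"fingers":255},{"tx":-3,"ty":-252,"tz":-65,"rx":0,"ry":0,"rz":0,"fingers":255}]'; python3 -c "
from h import *
tool()
d=get('wrist');save(d,'w16')"
```

```text
t: 25.48
ee_pos: [554.0, -140.3, 52.2]
orientation: [-1.57, 0.023, -0.02]
ft_force: [-0.5, -0.5, -0.8]
width: 60.2
t 25.48 tcp [ 554.  -140.3   52.2] y(finger) [-0.002  0.    -1.   ] z(jaw) [0.027 1.    0.   ] w 60.2 F [-0.5 -0.5 -0.8] q [-0.27  0.61  1.84 -0.    0.7  -1.81]
```

View pics/w16.png

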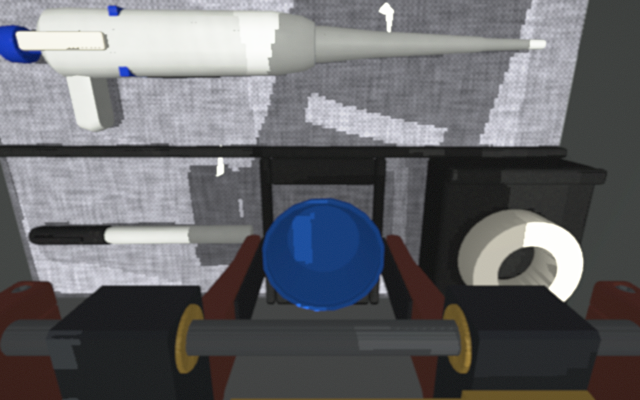

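```bash
python3 -m creep '[{"tx":0,"ty":0,"tz":-5,"rx":0,"ry":0,"rz":0,"fingers":255},{"tx":0,"ty":0,"tz":-8,"rx":0,"ry":0,"rz":0,"fingers":255},{"tx":0,"ty":0,"tz":-10,"rx":0,"ry":0,"rz":0,"fingers":255},{"tx":0,"ty":0,"tz":-10,"rx":0,"ry":0,"rz":0,"fingers":255}]'
```

```text
t: 26.02
ee_pos: [554.8, -140.6, 43.9]
orientation: [-1.571, 0.021, -0.022]
ft_force: [-2.4, 0.9, 7.2]
width: 60.4
```

```bash
python3 -m creep '[{"tx":0,"ty":0,"tz":1,"rx":0,"ry":0,"rz":0,"fingers":255},{"tx":0,"ty":0,"tz":1,"rx":0,"ry":0,"rz":0,"fingers":45},{"tx":0,"ty":0,"tz":1,"rx":0,"ry":0,"rz":0,"fingers":45},{"tx":0,"ty":0,"tz":1,"rx":0,"ry":0,"rz":0,"fingers":45},{"tx":0,"ty":0,"tz":40,"rx":0,"ry":0,"rz":0,"fingers":45},{"tx":0,"ty":0,"tz":100,"rx":0,"ry":0,"rz":0,"fingers":0},{"tx":0,"ty":0,"tz":125,"rx":0,"ry":0,"rz":0,"fingers":0}]'; python3 -c "
from h import *
import pickle
tool()
d=get('wrist');save(d,'w17');pickle.dump(d,open('w17.pkl','wb'))
dishes(d,43)"
```

```text
t: 26.9
ee_pos: [555.9, -140.9, 171.0]
orientation: [-1.572, 0.018, -0.025]
ft_force: [1.4, 0.9, -0.2]
width: 86.5
t 26.9 tcp [ 555.9 -140.9  171. ] y(finger) [ 0.004 -0.001 -1.   ] z(jaw) [ 0.027  1.    -0.001] w 86.5 F [ 1.4  0.9 -0.2] q [-0.27  0.42  1.79  0.    0.92 -1.81]
(565, 257, 75, 32) centre [646.4 117.3] r 37.8
(287, 153, 74, 70) centre [ 553.6 -141.7] r 31.7
```

View pics/w17.png

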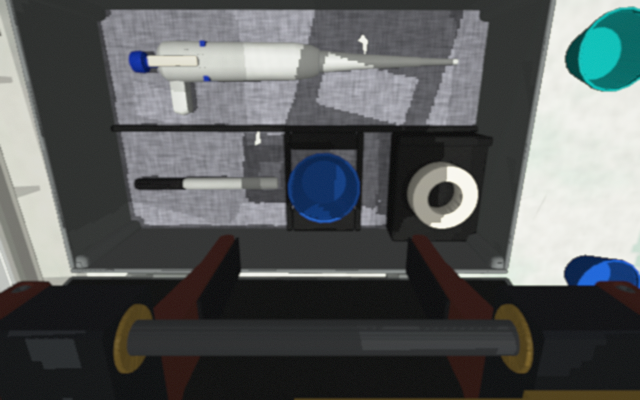

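```bash
python3 -m creep '[{"tx":-5,"ty":60,"tz":0,"rx":0,"ry":0,"rz":0,"fingers":0},{"tx":-5,"ty":120,"tz":0,"rx":0,"ry":0,"rz":0,"fingers":0},{"tx":-5,"ty":180,"tz":0,"rx":0,"ry":0,"rz":0,"fingers":0},{"tx":0,"ty":240,"tz":0,"rx":0,"ry":0,"rz":0,"fingers":0},{"tx":35,"ty":268,"tz":-10,"rx":0,"ry":0,"rz":0,"fingers":0},{"tx":80,"ty":268,"tz":-30,"rx":0,"ry":0,"rz":0,"fingers":0},{"tx":105,"ty":268,"tz":-40,"rx":0,"ry":0,"rz":0,"fingers":0},{"tx":105,"ty":268,"tz":-40,"rx":0,"ry":0,"rz":0,"fingers":0}]'; python3 -c "
from h import *
tool()
d=get('wrist');save(d,'w18')
dishes(d)"
```

```text
t: 27.95
ee_pos: [659.6, 127.3, 125.7]
orientation: [-1.571, 0.023, -0.02]
ft_force: [-0.1, 0.1, 0.8]
width: 88.0
t 27.95 tcp [659.6 127.3 125.7] y(finger) [-0.002 -0.    -1.   ] z(jaw) [ 0.028  1.    -0.   ] w 88.0 F [-0.1  0.1  0.8] q [ 0.17  0.61  1.58 -0.    0.95 -1.37]
(285, 169, 79, 76) centre [660.7 127. ] r 29.9
```

View pics/w18.png

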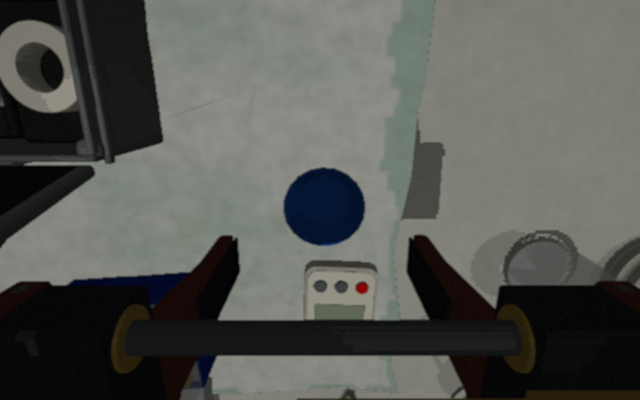

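```bash
python3 -m creep '[{"tx":1,"ty":0,"tz":-30,"rx":0,"ry":0,"rz":0,"fingers":0},{"tx":1,"ty":0,"tz":-65,"rx":0,"ry":0,"rz":0,"fingers":0},{"tx":1,"ty":0,"tz":-84,"rx":0,"ry":0,"rz":0,"fingers":0},{"tx":1,"ty":0,"tz":-89,"rx":0,"ry":0,"rz":0,"fingers":0},{"tx":1,"ty":0,"tz":-89,"rx":0,"ry":0,"rz":0,"fingers":255},{"tx":1,"ty":0,"tz":-89,"rx":0,"ry":0,"rz":0,"fingers":255},{"tx":1,"ty":0,"tz":-89,"rx":0,"ry":0,"rz":0,"fingers":255},{"tx":1,"ty":0,"tz":-89,"rx":0,"ry":0,"rz":0,"fingers":255}]';python3 -m creep '[{"tx":0,"ty":0,"tz":40,"rx":0,"ry":0,"rz":0,"fingers":255},{"tx":0,"ty":0,"tz":100,"rx":0,"ry":0,"rz":0,"fingers":255},{"tx":-30,"ty":0,"tz":140,"rx":0,"ry":0,"rz":0,"fingers":255},{"tx":-80,"ty":-10,"tz":140,"rx":0,"ry":0,"rz":0,"fingers":255},{"tx":-107,"ty":-60,"tz":140,"rx":0,"ry":0,"rz":0,"fingers":255},{"tx":-107,"ty":-120,"tz":140,"rx":0,"ry":0,"rz":0,"fingers":255},{"tx":-107,"ty":-180,"tz":140,"rx":0,"ry":0,"rz":0,"fingers":255},{"tx":-107,"ty":-235,"tz":140,"rx":0,"ry":0,"rz":0,"fingers":255},{"tx":-107,"ty":-269,"tz":110,"rx":0,"ry":0,"rz":0,"fingers":255},{"tx":-107,"ty":-269,"tz":80,"rx":0,"ry":0,"rz":0,"fingers":255}]'; python3 -c "
from h import *
tool()
d=get('wrist');save(d,'w19')"
```

```text
t: 29.0
ee_pos: [661.2, 127.6, 39.9]
orientation: [-1.57, 0.02, -0.023]
ft_force: [-0.4, -0.1, 4.7]
width: 60.9
t: 30.25
ee_pos: [553.7, -144.3, 118.6]
orientation: [-1.571, 0.023, -0.026]
ft_force: [-0.1, 0.3, -1.5]
width: 60.9
t 30.25 tcp [ 553.7 -144.3  118.6] y(finger) [ 0.002 -0.001 -1.   ] z(jaw) [ 0.031  1.    -0.001] w 60.9 F [-0.1  0.3 -1.5] q [-0.28  0.5   1.82 -0.    0.82 -1.82]
```

View pics/w19.png

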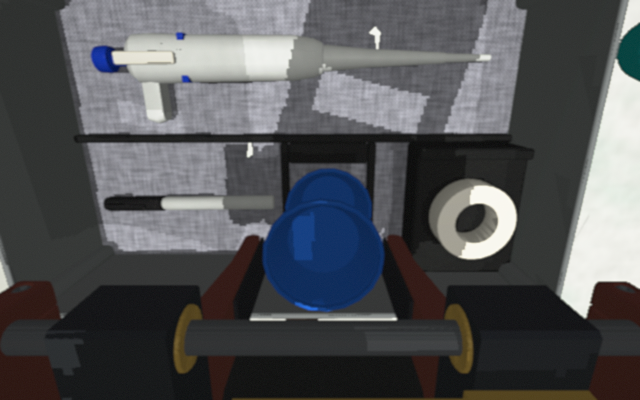

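```bash
python3 -m creep '[{"tx":0,"ty":0,"tz":-30,"rx":0,"ry":0,"rz":0,"fingers":255},{"tx":0,"ty":0,"tz":-42,"rx":0,"ry":0,"rz":0,"fingers":255},{"tx":0,"ty":0,"tz":-50,"rx":0,"ry":0,"rz":0,"fingers":255},{"tx":0,"ty":0,"tz":-50,"rx":0,"ry":0,"rz":0,"fingers":255}]'; python3 -c "
from h import *
tool()
d=get('wrist');save(d,'w20')"
```

```text
t: 30.8
ee_pos: [553.6, -141.3, 69.0]
orientation: [-1.571, 0.021, -0.021]
ft_force: [0.3, -0.0, -0.8]
width: 61.2
t 30.8 tcp [ 553.6 -141.3   69. ] y(finger) [-0.  0. -1.] z(jaw) [0.027 1.    0.   ] w 61.2 F [ 0.3 -0.  -0.8] q [-0.27  0.58  1.84 -0.    0.73 -1.81]
```

View pics/w20.png

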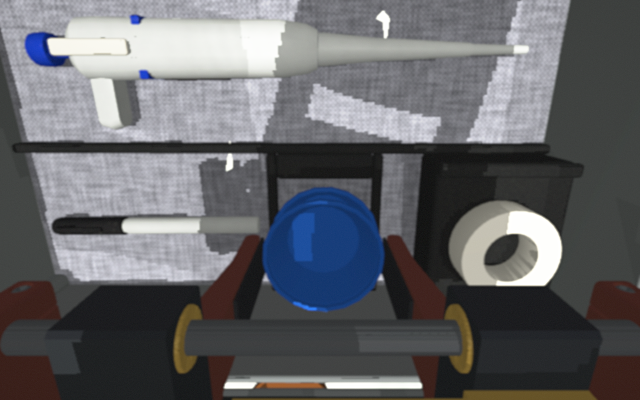

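Nesting straight. Lower to contact.

```bash
python3 -m creep '[{"tx":0,"ty":0,"tz":-5,"rx":0,"ry":0,"rz":0,"fingers":255},{"tx":0,"ty":0,"tz":-9,"rx":0,"ry":0,"rz":0,"fingers":255},{"tx":0,"ty":0,"tz":-11,"rx":0,"ry":0,"rz":0,"fingers":255},{"tx":0,"ty":0,"tz":-11,"rx":0,"ry":0,"rz":0,"fingers":255}]'
```

```text
t: 31.35
ee_pos: [553.8, -141.5, 58.9]
orientation: [-1.571, 0.021, -0.022]
ft_force: [-2.4, 0.7, 9.9]
width: 61.0
```

```bash
python3 -m creep '[{"tx":0,"ty":0,"tz":1,"rx":0,"ry":0,"rz":0,"fingers":255},{"tx":0,"ty":0,"tz":1,"rx":0,"ry":0,"rz":0,"fingers":45},{"tx":0,"ty":0,"tz":1,"rx":0,"ry":0,"rz":0,"fingers":45},{"tx":0,"ty":0,"tz":1,"rx":0,"ry":0,"rz":0,"fingers":45},{"tx":0,"ty":0,"tz":40,"rx":0,"ry":0,"rz":0,"fingers":45},{"tx":0,"ty":0,"tz":100,"rx":0,"ry":0,"rz":0,"fingers":0},{"tx":0,"ty":0,"tz":110,"rx":0,"ry":0,"rz":0,"fingers":0}]'; python3 -c "
from h import *
tool()
d=get('wrist');save(d,'w21')
dishes(d,57)
d=get('scene');save(d,'s21',(200,120,460,300),3)
dishes(d)"
```

```text
t: 32.22
ee_pos: [555.8, -142.2, 171.7]
orientation: [-1.572, 0.016, -0.027]
ft_force: [0.5, -0.2, 0.1]
width: 86.5
t 32.23 tcp [ 555.8 -142.2  171.7] y(finger) [ 0.007 -0.002 -1.   ] z(jaw) [ 0.027  1.    -0.002] w 86.5 F [ 0.5 -0.2  0.1] q [-0.27  0.42  1.79 -0.    0.92 -1.81]
(287, 153, 75, 76) centre [ 552.8 -142. ] r 32.3
(131, 51, 21, 21) centre [ 449.4 -274.2] r 8.1
(455, 273, 91, 69) centre [ 832.3 -372.5] r 104.3
(334, 266, 27, 26) centre [ 557.7 -138.9] r 35.1
```

View pics/w21.png

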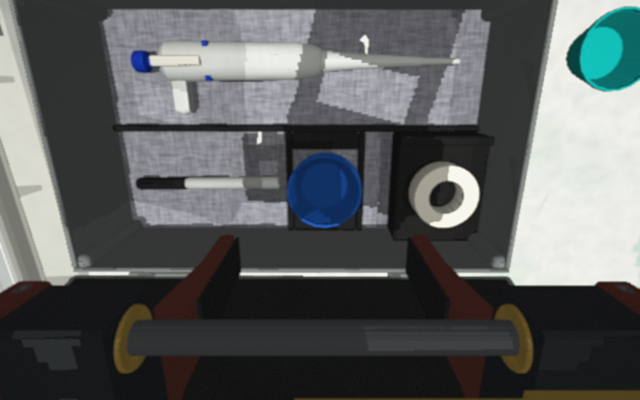

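View pics/s21.png

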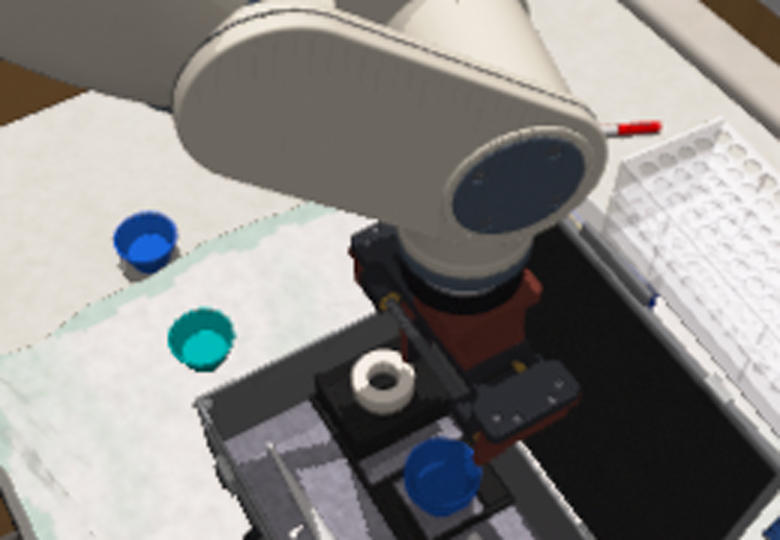

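```bash
python3 -m creep '[{"tx":-15,"ty":60,"tz":0,"rx":0,"ry":0,"rz":0,"fingers":0},{"tx":-30,"ty":120,"tz":0,"rx":0,"ry":0,"rz":0,"fingers":0},{"tx":-45,"ty":180,"tz":0,"rx":0,"ry":0,"rz":0,"fingers":0},{"tx":-60,"ty":240,"tz":-10,"rx":0,"ry":0,"rz":0,"fingers":0},{"tx":-80,"ty":300,"tz":-30,"rx":0,"ry":0,"rz":0,"fingers":0},{"tx":-100,"ty":350,"tz":-45,"rx":0,"ry":0,"rz":0,"fingers":0},{"tx":-100,"ty":364,"tz":-45,"rx":0,"ry":0,"rz":0,"fingers":0},{"tx":-100,"ty":364,"tz":-45,"rx":0,"ry":0,"rz":0,"fingers":0}]'; python3 -c "
from h import *
tool()
d=get('wrist');save(d,'w22')
dishes(d)"
```

```text
t: 33.33
ee_pos: [453.2, 222.7, 121.9]
orientation: [-1.572, 0.021, -0.019]
ft_force: [0.8, -0.7, -0.3]
width: 87.9
t 33.33 tcp [453.2 222.7 121.9] y(finger) [-0.001 -0.001 -1.   ] z(jaw) [ 0.025  1.    -0.001] w 87.9 F [ 0.8 -0.7 -0.3] q [ 0.43  0.41  1.97 -0.    0.76 -1.11]
(283, 170, 81, 78) centre [454.5 221.5] r 30.4
```

View pics/w22.png

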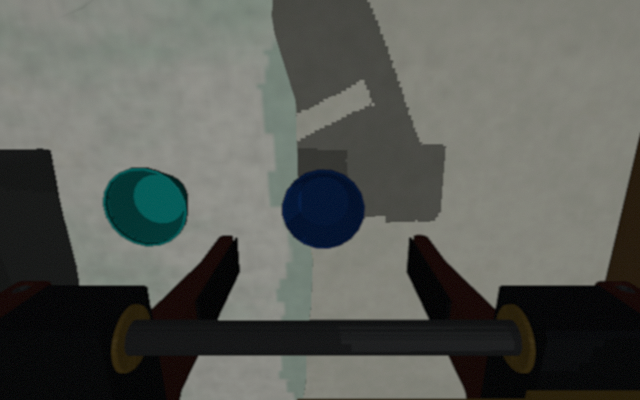

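```bash
python3 -m creep '[{"tx":1,"ty":-1,"tz":-30,"rx":0,"ry":0,"rz":0,"fingers":0},{"tx":1,"ty":-1,"tz":-62,"rx":0,"ry":0,"rz":0,"fingers":0},{"tx":1,"ty":-1,"tz":-80,"rx":0,"ry":0,"rz":0,"fingers":0},{"tx":1,"ty":-1,"tz":-85,"rx":0,"ry":0,"rz":0,"fingers":0},{"tx":1,"ty":-1,"tz":-85,"rx":0,"ry":0,"rz":0,"fingers":255},{"tx":1,"ty":-1,"tz":-85,"rx":0,"ry":0,"rz":0,"fingers":255},{"tx":1,"ty":-1,"tz":-85,"rx":0,"ry":0,"rz":0,"fingers":255},{"tx":1,"ty":-1,"tz":-85,"rx":0,"ry":0,"rz":0,"fingers":255}]';python3 -m creep '[{"tx":0,"ty":0,"tz":40,"rx":0,"ry":0,"rz":0,"fingers":255},{"tx":0,"ty":-10,"tz":100,"rx":0,"ry":0,"rz":0,"fingers":255},{"tx":15,"ty":-60,"tz":135,"rx":0,"ry":0,"rz":0,"fingers":255},{"tx":30,"ty":-120,"tz":140,"rx":0,"ry":0,"rz":0,"fingers":255},{"tx":45,"ty":-180,"tz":140,"rx":0,"ry":0,"rz":0,"fingers":255},{"tx":60,"ty":-240,"tz":140,"rx":0,"ry":0,"rz":0,"fingers":255},{"tx":80,"ty":-300,"tz":140,"rx":0,"ry":0,"rz":0,"fingers":255},{"tx":99,"ty":-350,"tz":130,"rx":0,"ry":0,"rz":0,"fingers":255},{"tx":99,"ty":-363,"tz":90,"rx":0,"ry":0,"rz":0,"fingers":255},{"tx":99,"ty":-363,"tz":60,"rx":0,"ry":0,"rz":0,"fingers":255}]'; python3 -m creep '[{"tx":0,"ty":0,"tz":0,"rx":0,"ry":0,"rz":0,"fingers":255},{"tx":0,"ty":0,"tz":0,"rx":0,"ry":0,"rz":0,"fingers":255}]'; python3 -c "
from h import *
tool()
d=get('wrist');save(d,'w23')"
```

```text
t: 34.38
ee_pos: [455.0, 221.8, 38.6]
orientation: [-1.57, 0.02, -0.022]
ft_force: [-0.3, 0.2, 6.5]
width: 60.2
t: 35.62
ee_pos: [553.1, -143.0, 96.6]
orientation: [-1.571, 0.023, -0.023]
ft_force: [1.1, -0.1, -1.1]
width: 60.2
t: 35.88
ee_pos: [554.0, -141.4, 98.7]
orientation: [-1.571, 0.02, -0.022]
ft_force: [-0.3, -0.3, -1.0]
width: 60.1
t 35.88 tcp [ 554.  -141.4   98.7] y(finger) [ 0.001 -0.    -1.   ] z(jaw) [ 0.027  1.    -0.   ] w 60.1 F [-0.3 -0.3 -1. ] q [-0.27  0.53  1.83  0.    0.78 -1.81]
```

View pics/w23.png

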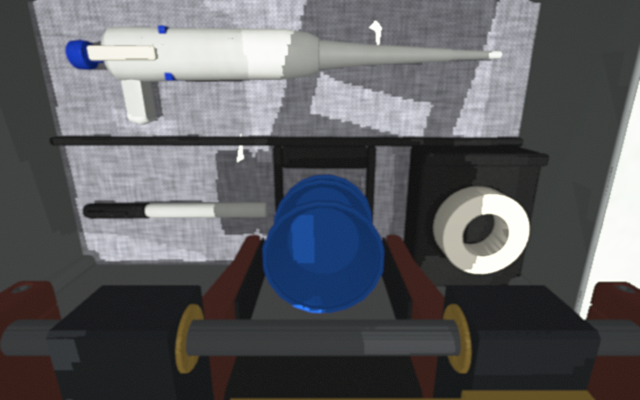

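```bash
python3 -m creep '[{"tx":0,"ty":0,"tz":-10,"rx":0,"ry":0,"rz":0,"fingers":255},{"tx":0,"ty":0,"tz":-17,"rx":0,"ry":0,"rz":0,"fingers":255},{"tx":0,"ty":0,"tz":-22,"rx":0,"ry":0,"rz":0,"fingers":255},{"tx":0,"ty":0,"tz":-26,"rx":0,"ry":0,"rz":0,"fingers":255},{"tx":0,"ty":0,"tz":-28,"rx":0,"ry":0,"rz":0,"fingers":255},{"tx":0,"ty":0,"tz":-28,"rx":0,"ry":0,"rz":0,"fingers":255}]'
```

```text
t: 36.67
ee_pos: [554.4, -141.7, 71.6]
orientation: [-1.571, 0.02, -0.023]
ft_force: [-3.6, 2.4, 16.2]
width: 60.3
```

```bash
python3 -m creep '[{"tx":0,"ty":0,"tz":2,"rx":0,"ry":0,"rz":0,"fingers":255},{"tx":0,"ty":0,"tz":2,"rx":0,"ry":0,"rz":0,"fingers":45},{"tx":0,"ty":0,"tz":2,"rx":0,"ry":0,"rz":0,"fingers":45},{"tx":0,"ty":0,"tz":2,"rx":0,"ry":0,"rz":0,"fingers":45},{"tx":0,"ty":0,"tz":40,"rx":0,"ry":0,"rz":0,"fingers":45},{"tx":-10,"ty":40,"tz":100,"rx":0,"ry":0,"rz":0,"fingers":0},{"tx":-20,"ty":100,"tz":150,"rx":0,"ry":0,"rz":0,"fingers":0},{"tx":-30,"ty":160,"tz":150,"rx":0,"ry":0,"rz":0,"fingers":0},{"tx":-40,"ty":220,"tz":150,"rx":0,"ry":0,"rz":0,"fingers":0},{"tx":-50,"ty":280,"tz":150,"rx":0,"ry":0,"rz":0,"fingers":0}]'; python3 -c "
from h import *
import pickle
tool()
d=get('top');save(d,'t24',(330,120,530,280),4);pickle.dump(d,open('t24.pkl','wb'))
dishes(d,71,100)
d=get('scene');save(d,'s24',(240,160,460,360),3);pickle.dump(d,open('s24.pkl','wb'))"
```

```text
t: 37.92
ee_pos: [505.8, 124.3, 220.2]
orientation: [-1.57, 0.021, -0.023]
ft_force: [1.3, -0.1, 1.0]
width: 87.9
t 37.92 tcp [505.8 124.3 220.2] y(finger) [ 0.001  0.    -1.   ] z(jaw) [0.028 1.    0.   ] w 87.9 F [ 1.3 -0.1  1. ] q [ 0.22  0.28  1.87 -0.    0.99 -1.32]
(387, 205, 23, 24) centre [ 554.7 -139.6] r 34.7
(448, 95, 50, 54) centre [ 829.8 -347.8] r 95.9
```

View pics/t24.png

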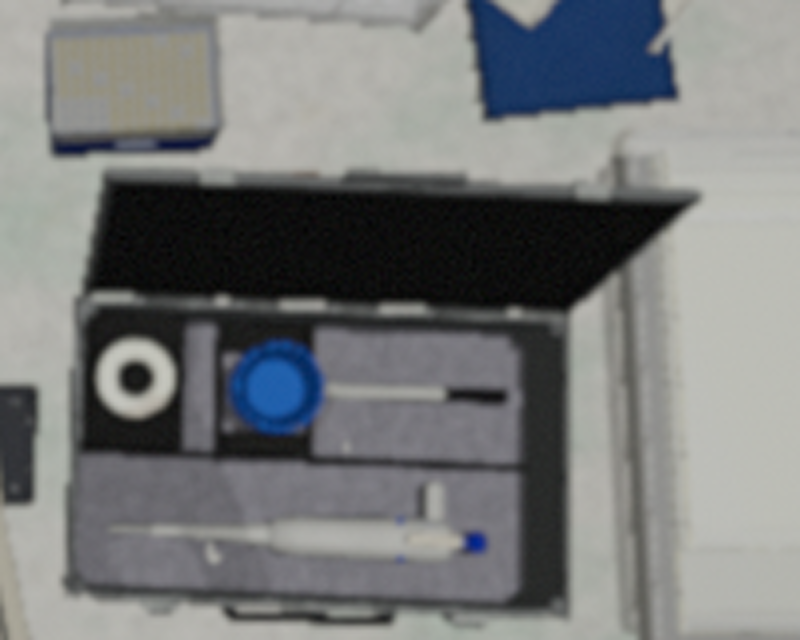

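View pics/s24.png

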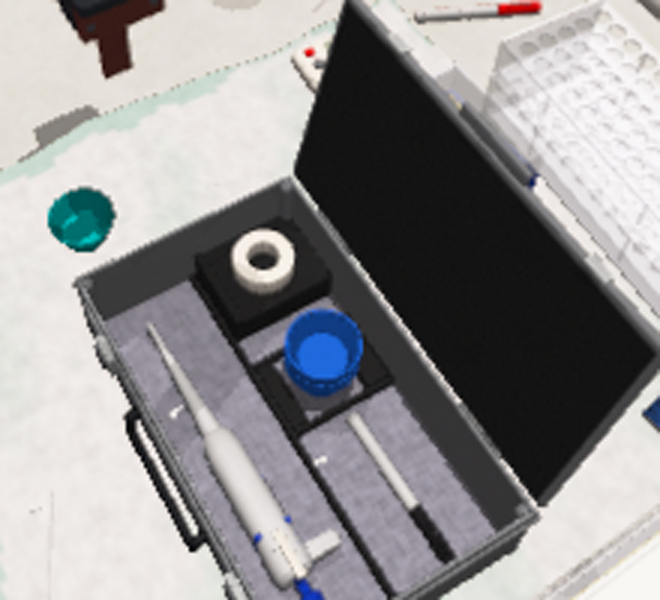

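Everything is packed below the rim: the stack is upright, top rim centre about (554,-140). Now I'll move around behind the lid with fingers closed.

```bash
python3 -m creep '[{"tx":20,"ty":0,"tz":40,"rx":0,"ry":0,"rz":0,"fingers":255},{"tx":60,"ty":0,"tz":80,"rx":0,"ry":0,"rz":0,"fingers":255},{"tx":110,"ty":0,"tz":100,"rx":0,"ry":0,"rz":0,"fingers":255},{"tx":165,"ty":-5,"tz":100,"rx":0,"ry":0,"rz":0,"fingers":255},{"tx":210,"ty":-20,"tz":100,"rx":0,"ry":0,"rz":0,"fingers":255},{"tx":210,"ty":-80,"tz":100,"rx":0,"ry":0,"rz":0,"fingers":255},{"tx":210,"ty":-140,"tz":100,"rx":0,"ry":0,"rz":0,"fingers":255},{"tx":210,"ty":-200,"tz":100,"rx":0,"ry":0,"rz":0,"fingers":255},{"tx":210,"ty":-260,"tz":100,"rx":0,"ry":0,"rz":0,"fingers":255},{"tx":210,"ty":-290,"tz":100,"rx":0,"ry":0,"rz":0,"fingers":255}]'; python3 -m creep '[{"tx":0,"ty":0,"tz":-20,"rx":0,"ry":0,"rz":0,"fingers":255},{"tx":0,"ty":0,"tz":-40,"rx":0,"ry":0,"rz":0,"fingers":255},{"tx":0,"ty":0,"tz":-40,"rx":0,"ry":0,"rz":0,"fingers":255}]'; python3 -c "
from h import *
import pickle
tool()
d=get('scene');save(d,'s25',(240,60,560,320),2.4)
d=get('wrist');save(d,'w25')"
```

```text
t: 39.28
ee_pos: [715.3, -171.7, 319.0]
orientation: [-1.571, 0.025, -0.023]
ft_force: [-0.1, 0.5, 0.5]
width: 0.2
t: 39.65
ee_pos: [714.7, -165.7, 276.1]
orientation: [-1.569, 0.025, -0.016]
ft_force: [-0.4, 0.9, -0.7]
width: 0.9
t 39.65 tcp [ 714.7 -165.7  276.1] y(finger) [-0.006  0.002 -1.   ] z(jaw) [0.026 1.    0.001] w 0.9 F [-0.4  0.9 -0.7] q [-0.24  0.55  1.32  0.    1.28 -1.79]
```

View pics/s25.png

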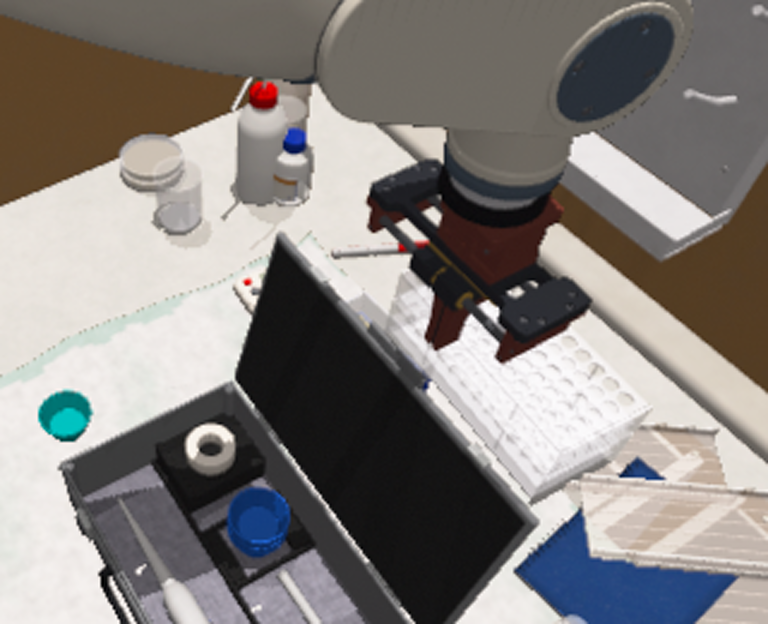

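View pics/w25.png

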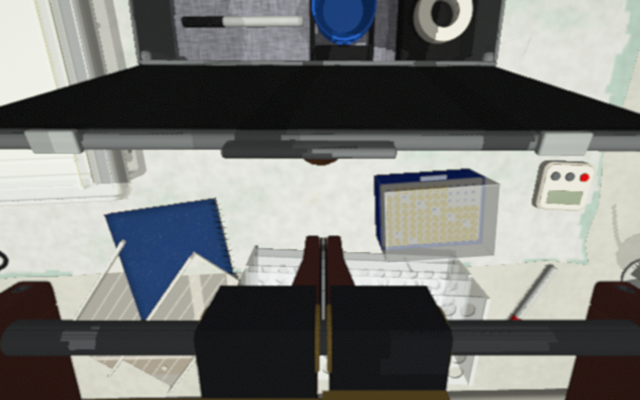

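```bash
python3 -m creep '[{"tx":-35,"ty":0,"tz":0,"rx":0,"ry":0,"rz":0,"fingers":255},{"tx":-62,"ty":0,"tz":4,"rx":0,"ry":0,"rz":0,"fingers":255},{"tx":-80,"ty":0,"tz":6,"rx":0,"ry":0,"rz":0,"fingers":255},{"tx":-99,"ty":0,"tz":9,"rx":0,"ry":0,"rz":0,"fingers":255},{"tx":-118,"ty":0,"tz":8,"rx":0,"ry":0,"rz":0,"fingers":255},{"tx":-137,"ty":0,"tz":6,"rx":0,"ry":0,"rz":0,"fingers":255},{"tx":-155,"ty":0,"tz":2,"rx":0,"ry":0,"rz":0,"fingers":255},{"tx":-173,"ty":0,"tz":-4,"rx":0,"ry":0,"rz":0,"fingers":255}]'; python3 -c "
from h import *
import pickle
tool()
d=get('scene');save(d,'s26',(240,60,560,320),2.4)"
```

```text
t: 40.75
ee_pos: [544.1, -166.7, 277.1]
orientation: [-1.571, 0.017, -0.024]
ft_force: [2.6, 1.1, 0.0]
width: 0.5
t 40.75 tcp [ 544.1 -166.7  277.1] y(finger) [ 0.004 -0.001 -1.   ] z(jaw) [ 0.026  1.    -0.   ] w 0.5 F [2.6 1.1 0. ] q [-0.32  0.29  1.72  0.    1.13 -1.86]
```

View pics/s26.png

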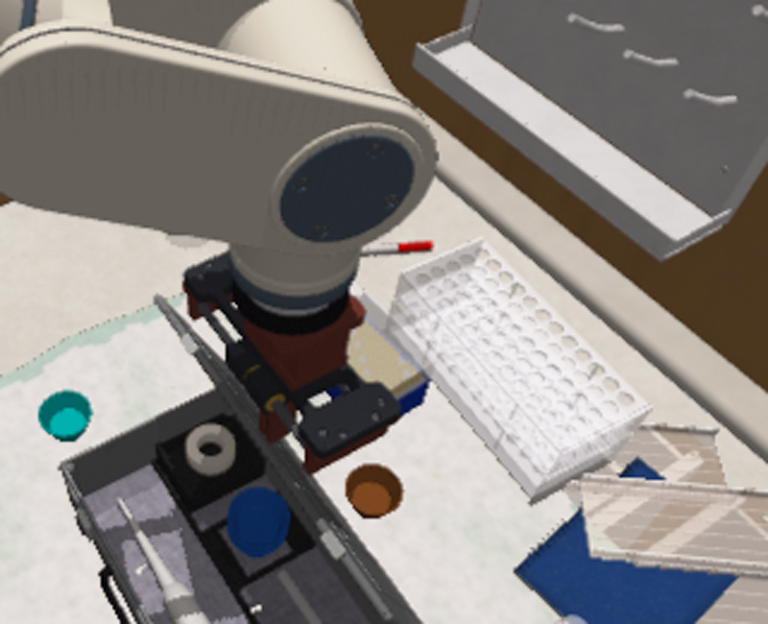

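```bash
python3 -m creep '[{"tx":-18,"ty":0,"tz":-9,"rx":0,"ry":0,"rz":0,"fingers":255},{"tx":-35,"ty":0,"tz":-21,"rx":0,"ry":0,"rz":0,"fingers":255},{"tx":-50,"ty":0,"tz":-33,"rx":0,"ry":0,"rz":0,"fingers":255},{"tx":-63,"ty":0,"tz":-46,"rx":0,"ry":0,"rz":0,"fingers":255},{"tx":-75,"ty":0,"tz":-61,"rx":0,"ry":0,"rz":0,"fingers":255},{"tx":-86,"ty":0,"tz":-77,"rx":0,"ry":0,"rz":0,"fingers":255},{"tx":-95,"ty":0,"tz":-94,"rx":0,"ry":0,"rz":0,"fingers":255},{"tx":-102,"ty":0,"tz":-111,"rx":0,"ry":0,"rz":0,"fingers":255}]'; python3 -c "
from h import *
import pickle
tool()
d=get('scene');save(d,'s27',(200,60,520,320),2.4)"
```

```text
t: 41.8
ee_pos: [441.1, -167.3, 164.4]
orientation: [-1.571, 0.021, -0.022]
ft_force: [0.6, 1.4, 0.7]
width: 0.4
t 41.8 tcp [ 441.1 -167.3  164.4] y(finger) [ 0.001 -0.    -1.   ] z(jaw) [ 0.027  1.    -0.   ] w 0.4 F [0.6 1.4 0.7] q [-0.39  0.3   2.01  0.    0.83 -1.93]
```

View pics/s27.png

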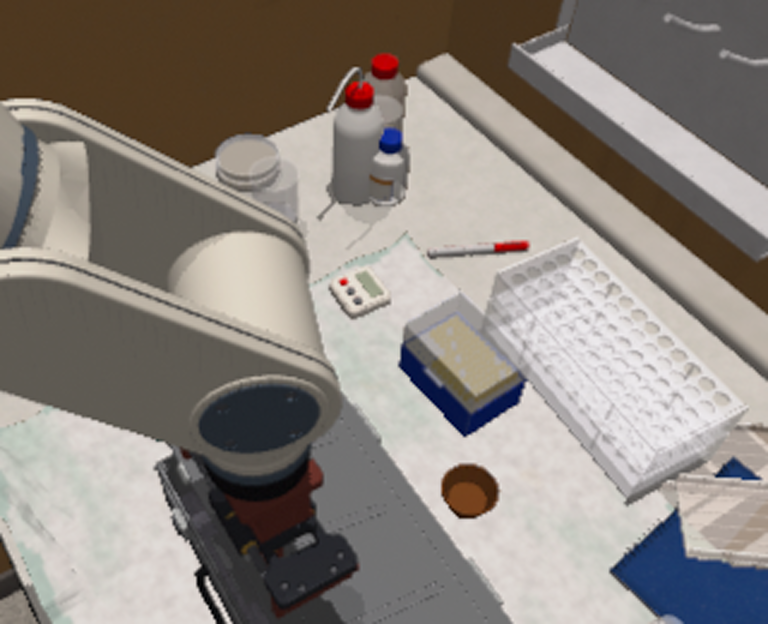

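```bash
python3 -m creep '[{"tx":-4,"ty":0,"tz":-14,"rx":0,"ry":0,"rz":0,"fingers":255},{"tx":-7,"ty":0,"tz":-26,"rx":0,"ry":0,"rz":0,"fingers":255},{"tx":-9,"ty":0,"tz":-37,"rx":0,"ry":0,"rz":0,"fingers":255},{"tx":-10,"ty":0,"tz":-46,"rx":0,"ry":0,"rz":0,"fingers":255},{"tx":-10,"ty":0,"tz":-50,"rx":0,"ry":0,"rz":0,"fingers":255},{"tx":-10,"ty":0,"tz":-52,"rx":0,"ry":0,"rz":0,"fingers":255}]'; python3 -c "
from h import *
tool()"
```

```text
t: 42.6
ee_pos: [430.8, -167.4, 112.3]
orientation: [-1.57, 0.022, -0.021]
ft_force: [0.2, 0.3, 1.7]
width: 0.6
t 42.6 tcp [ 430.8 -167.4  112.3] y(finger) [-0.001  0.    -1.   ] z(jaw) [0.027 1.    0.   ] w 0.6 F [0.2 0.3 1.7] q [-0.4   0.38  2.06 -0.    0.7  -1.94]
```

```bash
python3 -m creep '[{"tx":0,"ty":0,"tz":-2,"rx":0,"ry":0,"rz":0,"fingers":255},{"tx":0,"ty":0,"tz":-4,"rx":0,"ry":0,"rz":0,"fingers":255},{"tx":0,"ty":0,"tz":-4,"rx":0,"ry":0,"rz":0,"fingers":255}]';python3 -m creep '[{"tx":0,"ty":0,"tz":-2,"rx":0,"ry":0,"rz":0,"fingers":255},{"tx":0,"ty":0,"tz":-2,"rx":0,"ry":0,"rz":0,"fingers":255}]'
```

```text
t: 42.98
ee_pos: [431.3, -167.5, 108.6]
orientation: [-1.571, 0.021, -0.022]
ft_force: [0.3, 0.3, -0.8]
width: 0.4
t: 43.22
ee_pos: [431.3, -167.5, 106.9]
orientation: [-1.571, 0.021, -0.022]
ft_force: [-1.6, 0.6, 3.4]
width: 0.2
```

```bash
python3 -m creep '[{"tx":0,"ty":0,"tz":-2,"rx":0,"ry":0,"rz":0,"fingers":255},{"tx":0,"ty":0,"tz":-2,"rx":0,"ry":0,"rz":0,"fingers":255}]';python3 -m creep '[{"tx":0,"ty":0,"tz":-2,"rx":0,"ry":0,"rz":0,"fingers":255},{"tx":0,"ty":0,"tz":-2,"rx":0,"ry":0,"rz":0,"fingers":255}]'
```

```text
t: 43.48
ee_pos: [431.4, -167.6, 106.5]
orientation: [-1.571, 0.021, -0.022]
ft_force: [-7.4, 2.5, 28.1]
width: 0.5
t: 43.72
ee_pos: [431.5, -167.6, 106.2]
orientation: [-1.571, 0.021, -0.022]
ft_force: [-13.7, 5.9, 54.8]
width: 0.2
```

Hard stop reached: the lid is seated. Backing off and checking.

```bash
python3 -m creep '[{"tx":0,"ty":0,"tz":10,"rx":0,"ry":0,"rz":0,"fingers":255},{"tx":0,"ty":0,"tz":60,"rx":0,"ry":0,"rz":0,"fingers":255},{"tx":0,"ty":50,"tz":110,"rx":0,"ry":0,"rz":0,"fingers":255},{"tx":0,"ty":110,"tz":120,"rx":0,"ry":0,"rz":0,"fingers":255},{"tx":0,"ty":170,"tz":120,"rx":0,"ry":0,"rz":0,"fingers":255},{"tx":0,"ty":230,"tz":120,"rx":0,"ry":0,"rz":0,"fingers":255},{"tx":0,"ty":290,"tz":120,"rx":0,"ry":0,"rz":0,"fingers":255},{"tx":0,"ty":350,"tz":120,"rx":0,"ry":0,"rz":0,"fingers":255},{"tx":0,"ty":410,"tz":120,"rx":0,"ry":0,"rz":0,"fingers":255},{"tx":0,"ty":430,"tz":120,"rx":0,"ry":0,"rz":0,"fingers":255}]'; python3 -c "
from h import *
import pickle
tool()
d=get('scene');save(d,'s28',(200,100,520,360),2.4)
d=get('top');save(d,'t28',(180,120,500,300),2.5);pickle.dump(d,open('t28.pkl','wb'))
save(d,'t28b',(330,180,490,290),5)"
```

```text
t: 44.98
ee_pos: [430.9, 265.4, 222.5]
orientation: [-1.57, 0.018, -0.019]
ft_force: [0.3, -0.2, -0.4]
width: 0.1
t 44.98 tcp [430.9 265.4 222.5] y(finger) [ 0.     0.001 -1.   ] z(jaw) [0.024 1.    0.001] w 0.1 F [ 0.3 -0.2 -0.4] q [ 0.53  0.26  1.9   0.    0.98 -1.02]
```

View pics/s28.png

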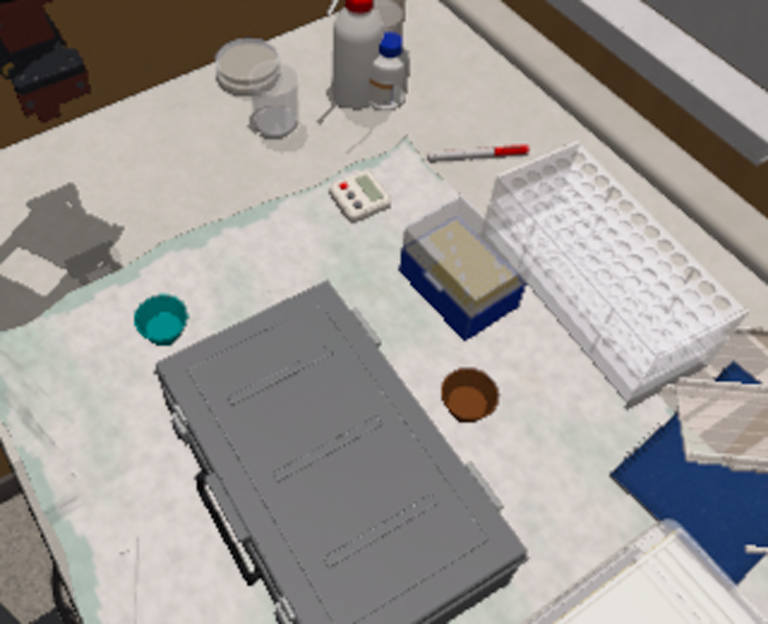

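View pics/t28.png

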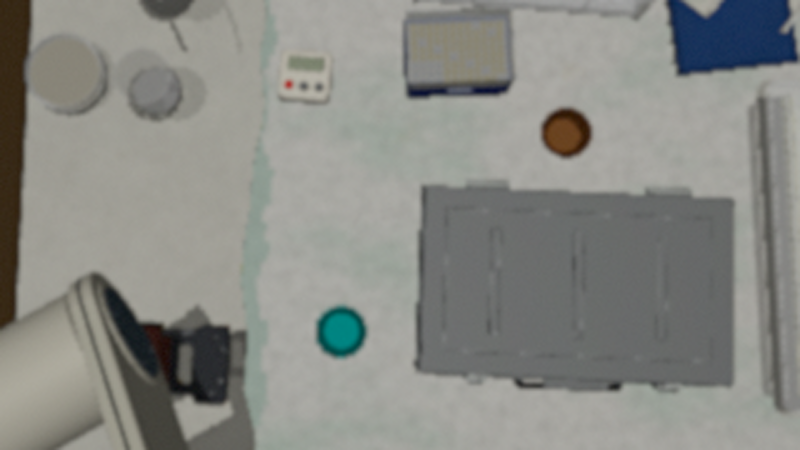

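View pics/t28b.png

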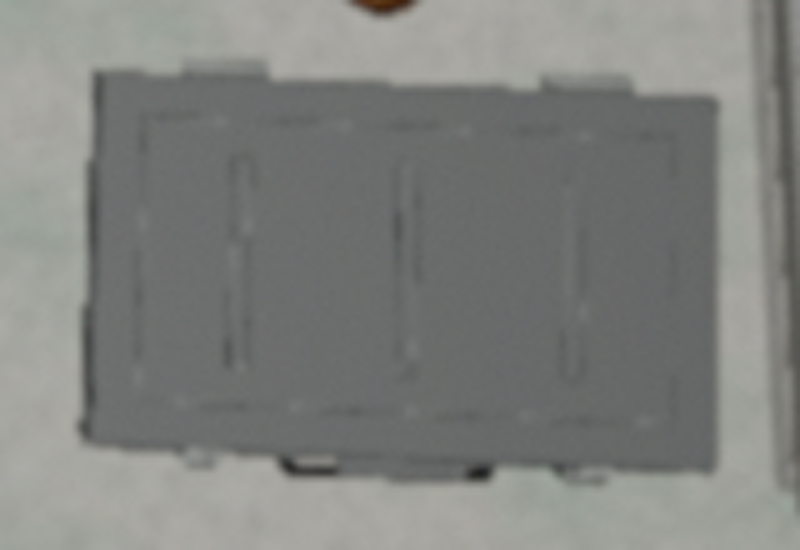

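The lid lies flush, and the stop height gives a tip at about 98.4 mm against the nominal 98. The timer (304,76), tip box (458,52) and beaker (155,92) are where they were.

```bash
python3 -c "
from workcell import ctrl
print(ctrl.close_job())"
```

```text
the job is handed in; nothing more can be done
None
```

The case is packed, the lid is down on its stop, and I handed the job in at about 45 s of the 210 s allowed.

- **Packed, in the order asked:** the pipette went in the trough, the pen along its bay, and the tape flat on the block. The three blue dishes that were there are one upright stack on the dish seat. The third dish bottomed out within 1–2 mm of the height for full nesting.
- **Before closing:** the top and scene views showed everything below the rim, with the stack's top rim centred near (554, -140).
- **Lid:** it met a hard stop with the fingertips at about 98.4 mm, against 98 mm nominal, and afterwards it looked flush in both views.
- **Left alone:** the timer, tip box and beaker show at the same pixels as in an earlier top view. I did not touch the turquoise or brown look-alikes.
- **One high reading:** the last press on the shut lid rose to about 55 N of vertical force at the wrist before I backed off. That was through the fingertips and under the 120 N wrist limit. I took the 40 N limit to apply only to the arm and gripper body.

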